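# Back a jammed bottle out of the labeller's feed chute

### The job

A bottle has jammed under the guard of the label feeder's chute. Swing the handwheel's folded red handle out until it clicks upright and latched, wind the wheel clockwise with it until the pusher has backed the bottle right out from under the guard, then lift the bottle out and lay it down on its side in the blue tray without dropping it. Leave the handle latched out, the pusher forward and the other bottles and the tape roll where they are.

Things in the scene. Friction and masses are not known exactly. Their poses are not given: they have to be found in the camera images.
- feeder: Label feeder, fixed; base 205 x 335 mm; right (-y) half an inclined green console with black handwheel, left half an aluminium vee chute. Origin: centre of underside; x to its back, y left, z up; front (-x) faces the robot. The wheel's axis leans 35 deg to the front: outward normal n = (-0.574, 0, 0.819), up the slope u = (0.819, 0, 0.574) in its axes; work wheel and handle with the tool along n.
- shelf_edge (a point): Middle of the front lower edge of the green shelf (130 mm wide in y, 8 mm thick, carrying a label roll) that hangs over the console's upper side: in feeder axes (0.066, -0.09, 0.202). A gripper held vertically at the folded grip would hit it.
- chute_mouth (a point): Bottom of the vee where the guard begins; in feeder axes (0.020, 0.09, 0.045). The vee (45 deg sides, edges 24 mm to either side and 19 mm above its bottom) rises 12 deg towards the front, along (-0.978, 0, 0.208), for 145 mm. Behind this point the guard covers it: 78 mm wide, top 0.12 above the table, grey sides and clear roof.
- wheel_center (a point): Centre of the black handwheel's upper face, in feeder axes (0.020, -0.09, 0.091). The wheel is 142 mm over its finger knobs, 12 mm thick, with a hub cap 5 mm high.
- wheel (a joint): Turn of the handwheel, rad: 0 parked, grows clockwise seen facing the wheel (handle goes from the low front side to +y, then up), stop at 5.8. About 1.5 N at the handle; stays where left. A tongue locks it until the handle is nearly out (about 1.2 rad). Moves the pusher 22.5 mm per rad; from 5.1 rad the bottle is clear of the guard.
- handle (a joint): Swing of the folding handle, rad: 0 folded over the wheel face, 1.571 standing out along n (end stop). Starts at 0 to 0.3, stays where left. About 1 N at the grip, 2 to 4 N more to pass a spring click at 1.40; beyond it the spring presses it onto its stop: latched.
- handle_hinge (a point): Hinge of the handle, 34 mm from the wheel's axis, 4 mm below its upper face; parked, it is on the low front side, its axis along the feeder's y. Folded, the grip points from it along u across the wheel; its free end swings out along n, then to the front. The grip line is offset 28 mm from the hinge: along n when folded, away from the wheel's axis when out (then parallel to n, 62 mm from the axis).
- grip_hold (a point): Holding point on the centre line of the red round grip (18 mm diameter, 79 mm long, spins freely on its spindle), 17 mm from its free end, 78 mm from the hinge along the grip; folded, 24 mm above the wheel's face. Pinched from both sides along the feeder's y, the grip pivots between the fingers as the handle swings.
- pusher (a joint): Travel of the orange pusher block up the chute, m: 0 to 0.13; moved by the wheel only.
- bottle: The jammed bottle: clear glass, black cap, about 240 g, body 50 mm diameter x 75 mm, cap 29 mm diameter, 102 mm over all. Origin: centre of its base; z points to the cap. It lies on its side in the chute, base against the pusher, cap up the slope to the front; at first only about 10 mm of the cap shows from the guard.
- bottle_mid (a point): On the bottle's axis half-way along the 50 mm body, 37.5 mm from the base; in the chute it lies 35 mm from the bottom of the vee, square to the chute.
- tray: Blue open tray, fixed, 200 (x) x 160 (y) mm, walls 5 mm thick and 30 mm high; five rubber ribs along x, 26 mm apart (one on the centre line), tops 12 mm above the table, keep a bottle from rolling. Origin: centre of its underside. A bottle lying along x between two ribs has its axis 33 mm above the table, on top of one rib 37 mm.
- oil_bottle_a: Another such bottle, standing upright near the tray; leave alone. Origin: centre of its base.
- oil_bottle_b: Another such bottle, standing upright near the tray; leave alone. Origin: centre of its base.
- masking_tape: Roll of masking tape, 98 x 25 mm, lying flat; leave alone. Origin: centre of its underside.

How it is judged:
By the outcome, as a careful person would: the job done as asked, in the order asked, and still so for the second after the job is handed in, with the robot touching nothing.
It also fails if it takes over 66 s, if anything falls off the work surface, if the arm or the gripper's body presses on something with over 40 N, if the wrist force passes 120 N, or if a joint passes its speed limit or range.

### The arm

A 6-joint arm with a two-finger parallel gripper is mounted at the origin on a cart in front of the work surface, level with it; the furniture and walls round the work are solid. World frame = base frame: x ahead of the robot, y to its left, z up, the work surface at z = 0. Lengths are in m, angles in rad, forces in N, time in s.
With the tool pointing down it reaches from about 0.35 to 0.875 m from the base axis. Payload 4.2 kg.
Tool frame: the origin (TCP) lies at the very end of the fingers, on their centre line; the grasp point (between the pads) lies 19 mm behind it; z points along the fingers, y is the line along which they close (so a half turn about z gives the same grasp; the last joint's range is limited). The gripper opens to 85 mm and grips with 20 to 120 N. Pads are 22 mm wide; open, the fingers measure 114 mm over their backs; the gripper's body (76 mm by 85 mm) begins 54 mm behind the grasp point. The pads swing forward as they close: fully open they stand 13 mm farther back than shut.
Start: joints at [0.259, 0.385, 0.008, 0, -1.194, -0.259], TCP at [0.625, 0, 0.231] pointing down, gripper open.
Joint ranges: [-3.14, 3.14], [-1.21, 2.06], [-1.07, 1.41], [-3.16, 2.05], [-2.99, -0.16], [-3.1, 3.1]. Speed limits (rad/s): [2.79, 2.79, 3.14, 3.14, 3.14, 3.14].

### API

Orientations are given as [roll, pitch, yaw] about the fixed x, y, z axes, in that order (R = Rz(yaw) Ry(pitch) Rx(roll)).
In Python, from station import observe, get_image, sign_off gives the robot as it stands. The module is installed in compiled form; this text tells all that it offers.
- The arm moves only by the shell command python3 -m pendant 'ROWS' [OPENING]. ROWS is JSON, a list of rows, each a list of 6 numbers: the shift along the tool's x, y, z in m, then the turn, a rotation vector about the tool's x, y, z in rad. In form: [[x, y, z, rx, ry, rz], ...]. A call has 1 to 12 rows; each row is the pose to reach, as a shift and turn from the pose commanded when the call began, along the tool's axes at that moment; what a row does not reach only later rows make up. A row lasts 1/8 s, in which the tool goes at most 62.5 mm and 10.7 degrees, less where a joint would pass 70% of its speed; a pose out of reach is approached as far as the arm can. A call with a gripper value outside its range is refused whole. OPENING is the closure, from -1 (fully open) to 1 (shut), so that 0 is half open, set as the call begins (- or left out, the last holds). The fingers move at their own pace and stop on an object; the grip force is fixed at half the most. Time passes only in rows, so rows that repeat a pose let the fingers close. It gives the time, the measured TCP pose, the force, the opening and the grip force at its end, in the units of the state.
- observe(): the state, without advancing time (a new reading comes with each control period).
- get_image(name): name is "scene" or "side" or "wrist"; returns a dict with "pixels" (384x512x3 uint8, blue, green, red), "z_map" (384x512 float32, m along the optical axis (not along the pixel's ray), 0 where there is no reading), "camera_matrix" (3x3 intrinsics, pixels), "D" ([k1, k2, p1, p2, k3] as OpenCV has them; the pictures are not rectified), "R" (3x3) and "t" (3): a world point X has camera coordinates R X + t. Camera axes: x right, y down, z forward; pixel columns grow to the right and rows downward; lengths in m; the calibration is good to about 2 mm. A picture is of the moment at which its call begins.
- sign_off(): hands the job in; it is judged then, once.
The state is a dict: "time": time; "joints": joint angles; "qd": joint speeds; "tau": joint torques, N m; "ee_pos": TCP position; "tool_rot": TCP orientation; "force": force on the tool from outside, world axes, zero at the start; "wrist_torque": the same for the moment, N m; "width": opening from 0.0 (shut) to 1.0 (fully open); "grip_force": force on a finger pad.
Only numpy, scipy, OpenCV 4.12 (cv2) and the standard library are available. Lean on these libraries where they do the work, as an engineer would, in place of code of your own. Each camera call takes 0.05 s, during which the arm holds its last target. There are 200 camera calls.

## Working session

There is one attempt and no reset: what is moved stays moved. The work goes in short steps, Python scripts to look and compute and a shell command to move; the robot and the scene stay as the last step left them, time stands still between calls to the robot, and variables do not carry over. Pictures are saved under pics/ and viewed, at most 13 in all, crops included, and the job is handed in when it is done.

```bash
mkdir -p pics; ls; python3 - <<'E'
from station import observe,get_image
import cv2,numpy as np
print(observe())
ims=[]
for n in("scene","side"):
    g=get_image(n);np.savez(n+".npz",**g);cv2.imwrite(f"pics/{n}0.png",g["pixels"]);print(n,g["camera_matrix"],g["D"],g["R"],g["t"])
E
```

```text
pics
{'time': 0.0, 'joints': array([ 2.58598589e-01,  3.85526587e-01,  6.61552605e-03, -5.38215104e-04,
       -1.19397510e+00, -2.58635810e-01]), 'qd': array([ 8.07253329e-05,  5.73905437e-04,  3.76529626e-04,  1.87808867e-04,
        1.23005360e-03, -1.31555393e-03]), 'tau': array([-9.55001960e-04, -3.92286408e+01,  1.88399577e+01,  4.18616563e+00,
       -4.72148502e-03,  8.27910434e-07]), 'ee_pos': array([6.24410886e-01, 2.80321294e-05, 2.30229814e-01]), 'tool_rot': array([ 3.13944439e+00, -5.11049914e-05, -1.57103206e+00]), 'force': array([ 0.12106754, -0.47974873, -0.76972422]), 'wrist_torque': array([-0.0968924 ,  0.02151091, -0.02909414]), 'grip_force': 0.0, 'width': 1.003578287816511}
scene [[394.54409577   0.         262.46027641]
 [  0.         394.54409577 192.8610919 ]
 [  0.           0.           1.        ]] [-0.10303926  0.          0.          0.          0.        ] [[-0.82060063 -0.57088538  0.02654226]
 [-0.25821576  0.32893105 -0.90836611]
 [ 0.50984235 -0.75225943 -0.41733263]] [0.39216012 0.28593228 1.01799582]
side [[423.85488267   0.         253.1806141 ]
 [  0.         423.85488267 192.19346197]
 [  0.           0.           1.        ]] [0.03293052 0.         0.         0.         0.        ] [[-0.88454855 -0.46644509  0.00168235]
 [-0.1736765   0.32600177 -0.92927892]
 [ 0.43290915 -0.82228451 -0.36937495]] [0.44539243 0.25714869 1.32556083]
```

View pics/scene0.png

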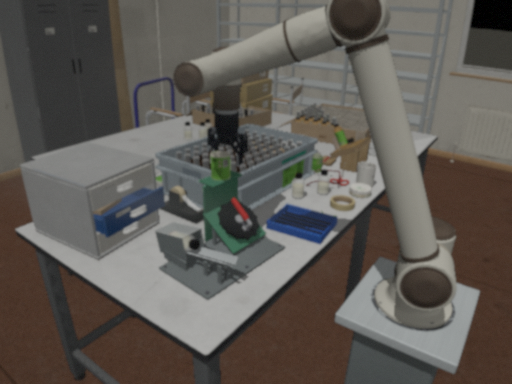

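View pics/side0.png

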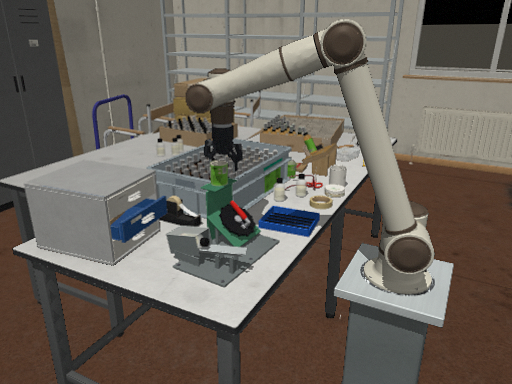

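The scene view shows the feeder around (225,240) with its red handle at (240,210), the blue tray at (303,222), the bottles at (299,188) and (323,185), and the tape at (342,202). The side view matches: tray (290,220), handle (238,212).

```bash
cat > h.py <<'E'
import numpy as np,cv2
from scipy.spatial.transform import Rotation as Ro
def load(n):
    return dict(np.load(n+".npz"))
def cloud(g):
    v,u=np.mgrid[0:384,0:512]; 
    p=cv2.undistortPoints(np.stack([u,v],-1).reshape(-1,1,2).astype(np.float64),g["camera_matrix"],g["D"]).reshape(384,512,2)
    z=g["z_map"].astype(float); c=np.dstack([p[...,0]*z,p[...,1]*z,z])
    return (c-g["t"])@g["R"], z>0
def ray(g,u,v,h):
    p=cv2.undistortPoints(np.array([[[u,v]]],float),g["camera_matrix"],g["D"]).ravel()
    o=-g["R"].T@g["t"]; d=g["R"].T@np.array([p[0],p[1],1]); return o+d*(h-o[2])/d[2]
def hsv(g): return cv2.cvtColor(g["pixels"],cv2.COLOR_BGR2HSV)
def proj(g,X):
    r,_=cv2.Rodrigues(g["R"]); return cv2.projectPoints(np.atleast_2d(X).astype(float),r,g["t"],g["camera_matrix"],g["D"])[0].reshape(-1,2)
E
python3 - <<'E'
from h import *
np.set_printoptions(precision=4,suppress=True)
for n in("scene","side"):
    g=load(n);P,ok=cloud(g);H=hsv(g)
    print(n,-g["R"].T@g["t"])
    ws=ok&(P[...,0]>.3)&(P[...,0]<.95)&(P[...,1]>-.5)&(P[...,1]<.75)&(P[...,2]>-.03)&(P[...,2]<.35)
    for nm,lo,hi in(("red",(0,140,80),(8,255,255)),("red2",(172,140,80),(180,255,255)),("green",(60,80,30),(85,255,200)),("blue",(105,120,40),(125,255,255))):
        m=(cv2.inRange(H,lo,hi)>0)&ws
        k,lab,st,ce=cv2.connectedComponentsWithStats(m.astype(np.uint8))
        for i in range(1,k):
            if st[i,4]>25:
                q=P[lab==i];print(nm,st[i],ce[i].round(),"med",np.median(q,0),"lo",np.percentile(q,3,0),"hi",np.percentile(q,97,0))
    # top view colour map
    T=np.zeros((600,650,3),np.uint8);q=P[ws];c=g["pixels"][ws]
    s=np.argsort(q[:,2]);q=q[s];c=c[s]
    r=((.95-q[:,0])/.65*599).astype(int);cc=((.75-q[:,1])/1.25*649).astype(int)
    for dr in(0,1,2):
        for dc in(0,1):T[np.clip(r+dr,0,599),np.clip(cc+dc,0,649)]=c
    cv2.imwrite(f"pics/top_{n}.png",T)
a=cv2.resize(load("side")["pixels"][170:290,150:350],None,fx=4,fy=4,interpolation=cv2.INTER_CUBIC);cv2.imwrite("pics/crop.png",a)
E
```

```text
scene [-0.1234  0.8956  0.6742]
red [231 198  17  21 134] [239. 208.] med [0.5346 0.051  0.1301] lo [0.5056 0.0404 0.1081] hi [0.5612 0.0565 0.1534]
green [282 153  19  11  53] [290. 158.] med [ 0.6398 -0.4258  0.1348] lo [ 0.6359 -0.495   0.1288] hi [ 0.6424 -0.3662  0.1413]
green [201 172  38  29 597] [221. 187.] med [0.6107 0.0423 0.1771] lo [ 0.5833 -0.0242  0.1329] hi [0.6305 0.1052 0.2115]
green [204 207  60  46 746] [227. 232.] med [0.5396 0.1009 0.051 ] lo [ 0.4893 -0.0051  0.0251] hi [0.6177 0.1233 0.1102]
blue [ 267  205   69   38 1028] [302. 225.] med [ 0.4201 -0.152   0.0145] lo [ 0.3313 -0.2602  0.0042] hi [ 0.5329 -0.0915  0.031 ]
blue [ 95 213  37  23 464] [110. 224.] med [0.7679 0.3469 0.1173] lo [0.7612 0.2842 0.0952] hi [0.876  0.3643 0.1561]
side [-0.1352  1.2139  0.7278]
red [230 201  17  19 116] [238. 210.] med [0.535  0.0526 0.1277] lo [ 0.5082 -0.0063  0.1027] hi [0.5667 0.0591 0.1535]
green [264 160  15  11  46] [271. 165.] med [ 0.6416 -0.4253  0.138 ] lo [ 0.6367 -0.4971  0.1303] hi [ 0.6461 -0.3636  0.1438]
green [ 201  178   59   68 1280] [223. 213.] med [0.6097 0.0863 0.1177] lo [ 0.4936 -0.0161  0.0288] hi [0.6261 0.1222 0.2111]
blue [ 111  196   56   46 1181] [137. 218.] med [0.7835 0.2578 0.1212] lo [0.7658 0.136  0.0957] hi [0.9142 0.3659 0.1597]
blue [ 259  206   60   30 1059] [289. 221.] med [ 0.4381 -0.1794  0.0133] lo [ 0.3352 -0.2605  0.0036] hi [ 0.5349 -0.0901  0.031 ]
```

View pics/crop.png

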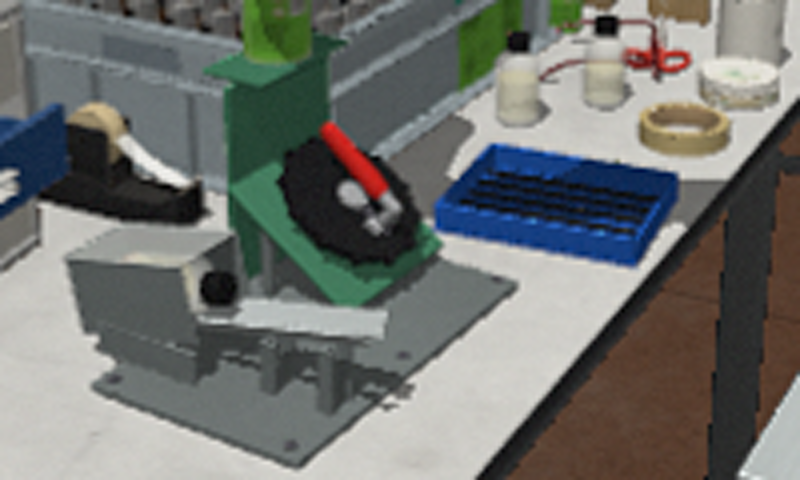

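The crop shows the feeder clearly. Base plate corners in the crop are at (297,465), (95,387) and (515,287). The red handle runs from (325,128) to (388,205), nearly folded, and the wheel centre is near (350,195). The cap sits at (218,288) and the tray's outer corners are at (492,147), (678,175), (637,263) and (437,200).

```bash
cat >> h.py <<'E'
def fit2(loc,wor):
    loc=np.array(loc);wor=np.array(wor)[:,:2];a=loc-loc.mean(0);b=wor-wor.mean(0)
    th=np.arctan2((a[:,0]*b[:,1]-a[:,1]*b[:,0]).sum(),(a*b).sum());c,s=np.cos(th),np.sin(th)
    R=np.array([[c,-s],[s,c]]);t=wor.mean(0)-R@loc.mean(0);return th,t,wor-(loc@R.T+t)
E
python3 - <<'E'
from h import *
from station import get_image
np.set_printoptions(precision=4,suppress=True)
g=load("side")
f=lambda a,b,h:ray(g,150+a/4-.4,170+b/4-.4,h)
C=[f(297,465,.004),f(95,387,.004),f(515,287,.004)]
print("plate",np.array(C),np.linalg.norm(C[0]-C[1]),np.linalg.norm(C[0]-C[2]))
print("fit",fit2([[-.1025,.1675],[.1025,.1675],[-.1025,-.1675]],C))
T=[f(492,147,.03),f(678,175,.03),f(637,263-26*0,.0),f(437,200,.03)];print("tray",np.array(T))
# shelf edge & verticals
P,ok=cloud(g);H=hsv(g)
# green console face & shelf top from both
for n in("scene","side"):
    g=load(n);P,ok=cloud(g);H=hsv(g)
    m=(cv2.inRange(H,(60,80,30),(85,255,200))>0)&ok
    q=P[m];q=q[(q[:,0]<.7)&(q[:,1]>-.05)]
    s=q[(q[:,2]>.193)];print(n,"shelf",len(s),s.min(0),s.max(0))
    w=q[(q[:,2]<.09)&(q[:,2]>.03)&(q[:,1]>.11)];print(" side wall y",len(w)); 
    if len(w)>5:print(np.polyfit(w[:,0],w[:,1],1), np.median(w,0))
    m=(cv2.inRange(H,(0,140,80),(8,255,255))>0)&ok;q=P[m];q=q[(q[:,0]<.7)&(q[:,1]>.02)&(q[:,1]<.08)&(q[:,2]>.08)]
    c=q.mean(0);d=np.linalg.svd(q-c)[2][0];print(" grip",c,d,"yaw",np.degrees(np.arctan2(d[1],d[0])), "elev",np.degrees(np.arcsin(d[2]))); s=(q-c)@d;print(s.min(),s.max())
    # blacks: wheel face
    m=ok&(H[...,2]<45)&(P[...,0]>.42)&(P[...,0]<.62)&(P[...,1]>-.03)&(P[...,1]<.14)&(P[...,2]>.04)&(P[...,2]<.15);q=P[m];c=np.median(q,0);n_=np.linalg.svd(q-q.mean(0))[2][2];print(" wheel",len(q),c,q.mean(0),n_)
g=get_image("wrist");np.savez("wrist.npz",**g);cv2.imwrite("pics/w0.png",g["pixels"])
print(-g["R"].T@g["t"],g["R"])
E
```

```text
plate [[ 0.439   0.309   0.004 ]
 [ 0.6388  0.2917  0.004 ]
 [ 0.4115 -0.0186  0.004 ]] 0.20061556078606474 0.32876276634178875
fit (np.float64(-0.08378012430147365), array([0.5258, 0.1355]), array([[ 0.0013, -0.002 ],
       [-0.0031, -0.0022],
       [ 0.0019,  0.0042]]))
tray [[ 0.5387 -0.2377  0.03  ]
 [ 0.3465 -0.2617  0.03  ]
 [ 0.3344 -0.1208  0.    ]
 [ 0.5308 -0.0982  0.03  ]]
scene shelf 191 [ 0.5792 -0.0121  0.1934] [0.6417 0.1114 0.2123]
 side wall y 167
[-0.0485  0.1439] [0.5401 0.1173 0.0588]
 grip [0.5336 0.0502 0.1309] [-0.7943  0.0761 -0.6027] yaw 174.52656601580946 elev -37.061646069843434
-0.037951960970148226 0.03703362445339657
 wheel 562 [0.5276 0.0752 0.0832] [0.5297 0.07   0.0844] [ 0.5839 -0.063  -0.8094]
side shelf 172 [ 0.5806 -0.0158  0.1934] [0.6502 0.1179 0.2132]
 side wall y 133
[-0.0347  0.1377] [0.5462 0.1188 0.0598]
 grip [0.5341 0.0524 0.1291] [-0.7628  0.0591 -0.6439] yaw 175.56791206668495 elev -40.08577135473225
-0.03846818584457511 0.03681748174061062
 wheel 571 [0.5392 0.0714 0.0896] [0.5398 0.0662 0.0901] [-0.5666  0.0522  0.8223]
[ 0.6242 -0.0788  0.3741] [[-1.      0.0004  0.0028]
 [ 0.0013  0.9526  0.3042]
 [-0.0025  0.3042 -0.9526]]
```

View pics/w0.png

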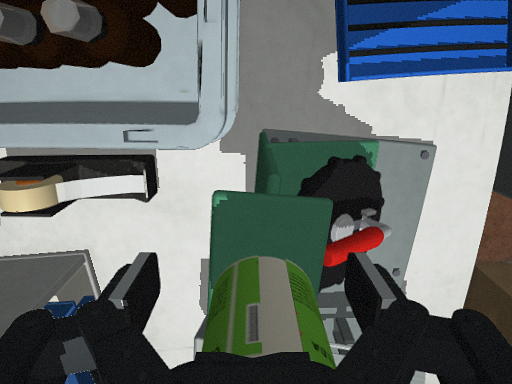

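The wrist view shows the shelf front-right corner at (331,200) and back-right at (213,192), the plate's front-right corner at (436,146), its back-right near (262,130), and the handle from (325,255) to (382,232). I'll rise, back off and turn the tool to the working orientation.

```bash
python3 - <<'E'
from h import *
np.set_printoptions(precision=4,suppress=True)
g=load("wrist");L=[[-.1025,-.1675],[.066,-.155]];W=[ray(g,436,146,.004),ray(g,331,200,.210)]
print(np.array(W),ray(g,213,192,.21),ray(g,262,130,.004))
s=load("side");f=lambda a,b,h:ray(s,150+a/4-.4,170+b/4-.4,h)
C=[f(297,465,.004),f(95,387,.004)]
print(fit2(L+[[-.1025,.1675],[.1025,.1675]],W+C))
E
python3 -m pendant '[[0,0,-0.06,0,0,0],[0,0.05,-0.08,0,0,0],[0,0.1,-0.08,0,0,0.18],[0,0.14,-0.08,0,0,0.36],[0,0.14,-0.08,0,0,0.54],[0,0.14,-0.08,0,0,0.72],[0,0.14,-0.08,0,0,0.9],[0,0.14,-0.08,0,0,1.08],[0,0.14,-0.08,0,0,1.26],[0,0.14,-0.08,0,0,1.44],[0,0.14,-0.08,0,0,1.57],[0,0.14,-0.08,0,0,1.57]]'
python3 - <<'E'
from station import observe;o=observe();print(o["joints"],o["tool_rot"],o["ee_pos"])
E
```

```text
[[ 0.406  -0.019   0.004 ]
 [ 0.5814 -0.0226  0.21  ]] [ 0.6444 -0.0272  0.21  ] [ 0.6118 -0.0356  0.004 ]
(np.float64(-0.08583661583428848), array([0.5251, 0.1359]), array([[-0.0027,  0.0032],
       [ 0.0038,  0.0016],
       [ 0.0016, -0.0025],
       [-0.0028, -0.0023]]))
time: 1.65
ee_pos: [0.4848, 0.0, 0.3111]
tool_rot: [3.142, -0.001, -3.139]
force: [-0.9, -0.8, 0.4]
width: 0.998
grip_force: 0.0
[ 3.35830684e-01  9.19332557e-02 -1.82509920e-01 -1.72622650e-04
 -1.29683072e+00 -1.90431490e+00] [ 3.14159199e+00 -5.05656581e-04 -3.13932728e+00] [4.84801397e-01 1.85388272e-05 3.11075540e-01]
```

```bash
python3 - <<'E'
from h import *
from station import get_image
g=get_image("wrist");np.savez("w1.npz",**g)
a=cv2.resize(g["pixels"],None,fx=1.5,fy=1.5,interpolation=cv2.INTER_CUBIC)
# overlay predicted points
c,s=np.cos(-.0858),np.sin(-.0858)
F=lambda p:np.array([.5251+c*p[0]-s*p[1],.1359+s*p[0]+c*p[1],p[2]])
for p in[(.02,-.09,.091),(.066,-.09,.202),(.066,-.155,.210),(.066,-.025,.210),(-.1025,-.1675,.004),(-.1025,.1675,.004)]:
    q=proj(g,F(p))[0];print(p,q)
    cv2.drawMarker(a,tuple(int(v*1.5) for v in q),(255,0,255),0,10)
cv2.imwrite("pics/w1.png",a)
E
```

```text
(0.02, -0.09, 0.091) [290.09747317 205.58542307]
(0.066, -0.09, 0.202) [297.06407044 293.78790026]
(0.066, -0.155, 0.21) [225.41910677 293.78949037]
(0.066, -0.025, 0.21) [368.70787459 303.21330022]
(-0.1025, -0.1675, 0.004) [236.16154426  92.45475767]
(-0.1025, 0.1675, 0.004) [471.74345943 118.42916689]
```

View pics/w1.png

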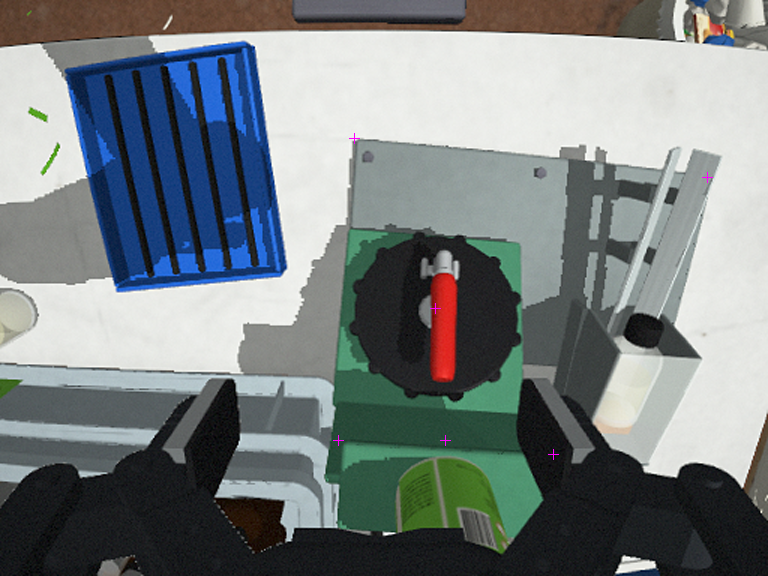

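The wrist view shows the wheel disc at about x 352–522, y 235–400 (centre ~(437,317)), the grip from (444,280) to (442,380), and the hinge at (440,265). The tray rim corners are (67,72), (252,42), (286,270) and (117,291). The cap is at (644,330).

```bash
python3 - <<'E'
from h import *
np.set_printoptions(precision=4,suppress=True)
g=load("w1");P,ok=cloud(g);H=hsv(g)
th=-.0858;c,s=np.cos(th),np.sin(th);R=np.array([[c,-s,0],[s,c,0],[0,0,1]]);t=np.array([.5251,.1359,0])
n=R@[-.574,0,.819];u=R@[.819,0,.574];y=R@[0,1,0];W=t+R@[.02,-.09,.091]
L=(P-t)@R # feeder coords
# wheel mask
m=((H[...,2]<60)).astype(np.uint8);m[:150]=0;m[270:]=0;m[:,:225]=0;m[:,352:]=0
red=((cv2.inRange(H,(0,140,80),(8,255,255))|cv2.inRange(H,(172,140,80),(180,255,255)))>0);red[:150]=0;red[270:]=0
k,lab,st,ce=cv2.connectedComponentsWithStats(m);i=1+st[1:,4].argmax();mm=lab==i;print(st[i])
o=-g["R"].T@g["t"];ys,xs=np.nonzero(mm)
p=cv2.undistortPoints(np.stack([xs,ys],-1).reshape(-1,1,2).astype(float),g["camera_matrix"],g["D"]).reshape(-1,2)
d=np.c_[p,np.ones(len(p))]@g["R"];lam=((W-o)@n)/(d@n);X=o+d*lam[:,None]
q=np.c_[(X-W)@u,(X-W)@y].astype(np.float32);print("circle (u,y),r",cv2.minEnclosingCircle(q),q.min(0),q.max(0))
Z=P[mm&ok];print("wheel n-offset",np.percentile((Z-W)@n,[5,25,50,75,95]), "pl",np.linalg.svd(Z-Z.mean(0))[2][2],n)
q=P[red&ok];qq=np.c_[(q-W)@u,(q-W)@y,(q-W)@n];print("red",len(q),qq.min(0),qq.max(0),np.median(qq,0));e=np.linalg.svd(qq-qq.mean(0))[2][0];print("axis u,y,n",e)
# shelf
gm=(cv2.inRange(H,(60,80,30),(85,255,200))>0)&ok;a=L[gm&(abs(L[...,2]-.21)<.006)];print("shelf",len(a),np.percentile(a,[2,98],axis=0))
a=L[gm&(L[...,2]<.19)&(L[...,2]>.15)];print("panel",len(a),np.percentile(a,[2,50,98],axis=0))
# tray
T=[ray(g,a/1.5,b/1.5,.03) for a,b in((67,72),(252,42),(286,270),(117,291))];print(np.array(T))
print("tray fit",fit2([[-.1,-.08],[-.1,.08],[.1,.08],[.1,-.08]],T))
print(fit2([[-.1,-.08],[-.1,.08],[.1,.08],[.1,-.08]],T)[1])
# plate edges
pl=ok&(abs(P[...,2]-.005)<.006)&(H[...,1]<70)&(H[...,2]>70)&(H[...,2]<150)
print("plate h",np.median(P[100:140,250:330,2]))
E
```

```text
[ 233  154  114  114 7755]
circle (u,y),r ((0.002573241712525487, 0.0005484310677275062), 0.07043890655040741) [-0.0654 -0.0668] [0.0709 0.0682]
wheel n-offset [-0.0012 -0.0003  0.0002  0.0007  0.0015] pl [ 0.5713 -0.0462 -0.8194] [-0.5719  0.0492  0.819 ]
red 1187 [-0.0247 -0.0085 -0.0015] [0.061  0.0171 0.0422] [0.0236 0.0003 0.0365]
axis u,y,n [ 0.9958 -0.0072  0.0918]
shelf 4271 [[ 0.0672 -0.1512  0.2063]
 [ 0.1288 -0.0316  0.2122]]
panel 1078 [[ 0.0952 -0.1613  0.1504]
 [ 0.0964 -0.1057  0.158 ]
 [ 0.0976 -0.0295  0.1861]]
[[ 0.3485 -0.2644  0.03  ]
 [ 0.3314 -0.103   0.03  ]
 [ 0.5227 -0.084   0.03  ]
 [ 0.5431 -0.2461  0.03  ]]
tray fit (np.float64(0.10383814226443709), array([ 0.4364, -0.1744]), array([[ 0.0032, -0.0001],
       [ 0.0028,  0.0022],
       [-0.0049,  0.0004],
       [-0.0011, -0.0025]]))
[ 0.4364 -0.1744]
plate h 0.011111464599279159
```

Wheel centre, plane and grip agree to about 2 mm with the given geometry (handle starting at ≈0.09 rad). Next I'll work out the moves for the approach.

```bash
cat >> h.py <<'E'
th=-.0835;FR=Ro.from_euler('z',th).as_matrix();n=FR@[-.5736,0,.8192];u=FR@[.8192,0,.5736];yy=FR@[0,1,0]
c0,s0=np.cos(-.0858),np.sin(-.0858)
W=np.array([.5251+c0*.02+s0*.09,.1359+s0*.02-c0*.09,.091])+.0015*u+.0005*yy
RW=np.column_stack([-u,yy,-n])
def wp(a,b,c): return W+a*u+b*yy+c*n
def rel(p,Rt=None,o=None):
    from station import observe
    o=o or observe();R0=Ro.from_euler('xyz',o["tool_rot"]).as_matrix()
    r=np.zeros(3) if Rt is None else Ro.from_matrix(R0.T@Rt).as_rotvec()
    return np.r_[R0.T@(np.asarray(p)-o["ee_pos"]),r].round(4)
E
python3 - <<'E'
from h import *
print(np.linalg.det(RW))
print(rel(wp(.0411,0,.012+.07),RW),wp(.0411,0,.082))
E
```

```text
1.0001056
[-0.0407  0.0459  0.1285  0.0264 -0.6109  0.0838] [0.52526061 0.04602772 0.18260976]
```

```bash
python3 -m pendant '[[0,0.02,0.02,0.007,-0.15,0.02],[-0.01,0.03,0.05,0.013,-0.3,0.04],[-0.02,0.04,0.08,0.02,-0.45,0.06],[-0.03,0.046,0.1,0.026,-0.61,0.084],[-0.041,0.046,0.128,0.026,-0.611,0.084],[-0.041,0.046,0.128,0.026,-0.611,0.084],[-0.041,0.046,0.128,0.026,-0.611,0.084]]'
python3 - <<'E'
from h import *
from station import get_image,observe
np.set_printoptions(precision=4,suppress=True)
print(observe()["joints"],rel(wp(.0411,0,.012),RW))
g=get_image("wrist");np.savez("w2.npz",**g);P,ok=cloud(g);H=hsv(g)
red=((cv2.inRange(H,(0,140,80),(8,255,255))|cv2.inRange(H,(172,140,80),(180,255,255)))>0)&ok
k,lab,st,ce=cv2.connectedComponentsWithStats(red.astype(np.uint8));i=1+st[1:,4].argmax();print(st[i])
q=P[lab==i];qq=np.c_[(q-W)@u,(q-W)@yy,(q-W)@n];print(np.percentile(qq,[1,50,99],axis=0));m=qq.mean(0);print(np.linalg.svd(qq-m)[2][0])
E
```

```text
time: 2.58
ee_pos: [0.5272, 0.0315, 0.2085]
tool_rot: [3.128, 0.562, 3.066]
force: [0.6, -0.6, -0.6]
width: 1.002
grip_force: 0.0
[ 0.2396  0.0107 -0.9676  1.2586 -0.1609 -3.0946] [ 0.013   0.0128  0.0904  0.0176 -0.0493  0.0059]
[ 261   95   29  119 3154]
[[-0.0193 -0.0081  0.0004]
 [ 0.0165  0.0004  0.0363]
 [ 0.0566  0.0139  0.0409]]
[0.9986 0.0089 0.0518]
```

The wrist ran near its straight-wrist limit (q5 → -0.16, q6 → -3.09). I'll identify the kinematics and check which wrist branch suits the whole path.

```bash
cat > ik.py <<'E'
from h import *
l1,l2=.561,.422
LO=np.array([-3.14,-1.21,-1.07,-3.16,-2.99,-3.1]);HI=np.array([3.14,2.06,1.41,2.05,-.16,3.1])
R=lambda a,t:Ro.from_euler(a,t).as_matrix()
def fk(q,h,L,off=-.16,s4=1,s6=1,e=0.):
    # forearm frame x along the forearm
    A=R('z',q[0]);w=np.array([l1*np.sin(q[1])+l2*np.cos(q[1]-q[2]),off,h+l1*np.cos(q[1])-l2*np.sin(q[1]-q[2])])
    B=A@R('y',q[1]-q[2])@R('x',s4*q[3])@R('y',-q[4])   # x axis now = tool direction
    C=B@R('x',s6*q[5])
    # tool z = C x-axis ; at zero roll tool x = -y-arm, tool y=-radial
    Rt=np.column_stack([-C[:,1],C[:,2],C[:,0]])
    return A@w+L*C[:,0],Rt
E
python3 - <<'E'
from ik import *
from station import observe
np.set_printoptions(precision=4,suppress=True)
o=observe();q=o["joints"];p=o["ee_pos"];Rm=Ro.from_euler('xyz',o["tool_rot"]).as_matrix();print(p)
for s4 in(1,-1):
  for s6 in(1,-1):
    _,Rt=fk(q,.4,.5,s4=s4,s6=s6);print(s4,s6,Ro.from_matrix(Rt.T@Rm).as_rotvec())
    for off in(-.16,):
        A=R('z',q[0]);w=A@np.array([l1*np.sin(q[1])+l2*np.cos(q[1]-q[2]),off,l1*np.cos(q[1])-l2*np.sin(q[1]-q[2])])
print("d (no h)",A.T@(p-w), "tool z in arm",A.T@Rm[:,2])
E
```

```text
[0.5287 0.0324 0.2104]Traceback (most recent call last):
  File "<stdin>", line 7, in <module>
  File "scipy/spatial/transform/_rotation.pyx", line 1143, in scipy.spatial.transform._rotation.Rotation.from_matrix
ValueError: Non-positive determinant (left-handed or null coordinate frame) in rotation matrix 0: [[-0.8576  0.5079 -0.081 ]
 [ 0.5079  0.8116 -0.2888]
 [ 0.081   0.2888  0.954 ]].
```

```bash
sed -i 's/-C\[:,1\],C\[:,2\]/-C[:,1],-C[:,2]/' ik.py; python3 - <<'E'
from ik import *
from station import observe
np.set_printoptions(precision=4,suppress=True)
o=observe();q=o["joints"];p=o["ee_pos"];Rm=Ro.from_euler('xyz',o["tool_rot"]).as_matrix()
for s4 in(1,-1):
  for s6 in(1,-1):
    _,Rt=fk(q,.4,.5,s4=s4,s6=s6);print(s4,s6,Ro.from_matrix(Rt.T@Rm).as_rotvec())
A=R('z',q[0]);w=A@np.array([l1*np.sin(q[1])+l2*np.cos(q[1]-q[2]),-.16,l1*np.cos(q[1])-l2*np.sin(q[1]-q[2])])
print("d (no h)",A.T@(p-w), "tool z in arm",A.T@Rm[:,2])
E
```

```text
1 1 [ 0.     -0.4095 -2.569 ]
1 -1 [ 0.0184 -0.4002 -2.4783]
-1 1 [ 0.      0.     -0.0921]
-1 -1 [ 0.  0. -0.]
d (no h) [ 0.2785  0.0652 -0.0015] tool z in arm [ 0.5134 -0.1517 -0.8446]
```

```bash
python3 - <<'E'
from ik import *
from station import observe
np.set_printoptions(precision=4,suppress=True)
o=observe();q=o["joints"];p=o["ee_pos"]
A=R('z',q[0]);w=np.array([l1*np.sin(q[1])+l2*np.cos(q[1]-q[2]),0,l1*np.cos(q[1])-l2*np.sin(q[1]-q[2])])
F=R('y',q[1]-q[2])@R('x',-q[3]);B=F@R('y',-q[4])
# d = off0*y + e*F y + L*B x + h z + f * B z
d=A.T@p-w
for withf in(0,1):
    M=np.column_stack([[0,1,0],F[:,1],B[:,0],[0,0,1],B[:,2]]);M=np.vstack([M,[1,1,0,0,0],[0,0,-1,1,0]]);b=np.r_[d,-.16,-.1333]
    if not withf:M=M[:,:4]
    print(np.linalg.lstsq(M,b,rcond=None)[0],np.linalg.lstsq(M,b,rcond=None)[1],M.shape)
E
```

```text
[ 0.     -0.1601  0.2972  0.164 ] [0.] (5, 4)
[ 0.0006 -0.1606  0.2966  0.1633 -0.0006] [] (5, 5)
```

```bash
cat >> ik.py <<'E'
from scipy.optimize import least_squares
def fk2(q):
    A=R('z',q[0]);w=np.array([l1*np.sin(q[1])+l2*np.cos(q[1]-q[2]),0,.1638+l1*np.cos(q[1])-l2*np.sin(q[1]-q[2])])
    F=R('y',q[1]-q[2])@R('x',-q[3]);C=F@R('y',-q[4])@R('x',-q[5])
    return A@(w-.16*F[:,1]+.297*C[:,0]),A@np.column_stack([-C[:,1],-C[:,2],C[:,0]])
def solve(p,Rt,q0):
    def f(q):
        a,b=fk2(q);return np.r_[(a-p)*5,Ro.from_matrix(Rt.T@b).as_rotvec()]
    s=least_squares(f,np.clip(q0,LO+1e-3,HI-1e-3),bounds=(LO,HI));return s.x,np.abs(s.fun).max()
def path():
    P=[wp(.0411,0,.082)]
    P+=[wp(-.034+.078*np.cos(t)-.028*np.sin(t),0,-.004+.078*np.sin(t)+.028*np.cos(t)-.019) for t in np.linspace(.09,1.571,5)]
    P+=[wp(-.062*np.cos(f),.062*np.sin(f),.055) for f in np.arange(.5,5.6,.5)]
    return P
E
sed -i 's/R(.z.,q\[0\]);w/R("z",q[0]);w/' ik.py
python3 - <<'E'
from ik import *
from station import observe
np.set_printoptions(precision=2,suppress=True,linewidth=150)
o=observe();a,b=fk2(o["joints"]);print(a-o["ee_pos"])
rng=np.random.default_rng(0);P=path()
for tilt in(0,-.2,.25):
  for fl in(0,1):
    Rt=RW@R('z',fl*np.pi)@R('y',0);Rt=Ro.from_rotvec(tilt*yy).as_matrix()@Rt
    seen=[]
    for i in range(60):
        q,r=solve(P[1],Rt,rng.uniform(LO,HI)*[.3,.6,.9,1,1,1])
        if r<1e-3 and not any(np.abs(q-s).max()<.05 for s in seen):
            seen.append(q);ok=[];qq=q.copy();Q=[]
            for p in P[1:]:
                qq,r=solve(p,Rt,qq);Q.append(qq);ok.append(r<2e-3)
            Q=np.array(Q);print(tilt,fl,q,sum(ok),len(ok),"q5max",Q[:,4].max(),"q6",Q[:,5].min(),Q[:,5].max(),"q4",Q[:,3].min(),Q[:,3].max(),"jump",np.abs(np.diff(Q,axis=0)).max())
E
```

```text
[-0.  0. -0.]
0.25 0 [ 0.4   0.25 -0.74  0.58 -0.31 -2.59] 13 16 q5max -0.1600000000000005 q6 -3.0999999999999996 -2.3586183497329083 q4 0.38701155346697014 1.1064368907227753 jump 0.31771193709876244
0.25 1 [ 0.4   0.25 -0.74  0.58 -0.31  0.56] 14 16 q5max -0.1600000000000001 q6 -0.12642991903109652 0.7829743038554262 q4 0.3870115534692016 1.2729333117932076 jump 0.3394312371703223
```

```bash
cat >> ik.py <<'E'
LO2=LO+.04;HI2=HI-.04
def soft(p,Rt,q0,wt):
    def f(q):
        a,b=fk2(q);return np.r_[(a-p)*100,Ro.from_matrix(Rt.T@b).as_rotvec()*wt]
    s=least_squares(f,np.clip(q0,LO2+1e-3,HI2-1e-3),bounds=(LO2,HI2));a,b=fk2(s.x)
    return s.x,np.abs(a-p).max(),Ro.from_matrix(Rt.T@b).as_rotvec()
E
python3 - <<'E'
from ik import *
np.set_printoptions(precision=2,suppress=True,linewidth=150)
rng=np.random.default_rng(0);P=path()
for fl in(0,1):
    Rt=RW@R('z',fl*np.pi);seen=[]
    for i in range(40):
        q,r,e=soft(P[1],Rt,rng.uniform(LO,HI)*[.3,.6,.9,1,1,1],[.5,1,2])
        if r<2e-3 and np.abs(e).max()<.5 and not any(np.abs(q-s).max()<.1 for s in seen):
            seen.append(q);print("fl",fl,q,"err",e)
            qq=q
            for k,p in enumerate(P[1:]):
                w=[.5,1,2] if k<4 else [1,1,.05]
                qq,r,e=soft(p,Rt,qq,w)
                if k in(0,2,4,6,8,10,12,15):print("   ",k,qq,round(r,4),e)
E
```

```text
fl 0 [-0.21  0.24 -0.8  -3.12 -0.2   1.65] err [ 0.08 -0.12 -0.  ]
    0 [-0.21  0.24 -0.8  -3.12 -0.2   1.65] 0.0 [ 0.08 -0.12 -0.  ]
    2 [-0.23  0.13 -0.91 -3.12 -0.2   1.66] 0.0 [ 0.09 -0.12 -0.  ]
    4 [-0.25  0.13 -0.98 -3.05 -0.2   1.62] 0.0 [ 0.09 -0.04  0.  ]
    6 [-0.12  0.14 -0.93 -3.12 -0.2   1.58] 0.0 [ 0.02 -0.08 -0.  ]
    8 [-0.11  0.15 -0.85 -3.12 -0.2   1.57] 0.0 [ 0.02 -0.17  0.  ]
    10 [-0.2   0.14 -0.81 -3.12 -0.2   1.64] 0.0 [ 0.08 -0.21  0.  ]
    12 [-0.31  0.12 -0.86 -3.12 -0.2   1.72] 0.0 [ 0.16 -0.17  0.  ]
    15 [-0.35  0.12 -0.97 -3.05 -0.2   1.69] 0.0 [ 0.15 -0.06  0.  ]
fl 0 [ 0.29  0.23 -0.88  1.15 -0.2  -3.06] err [ 0.04  0.19 -0.  ]
    0 [ 0.29  0.23 -0.88  1.15 -0.2  -3.06] 0.0 [ 0.04  0.19 -0.  ]
    2 [ 0.34  0.13 -0.98  1.11 -0.2  -3.06] 0.0 [ 0.01  0.2  -0.  ]
    4 [ 0.44  0.13 -1.03  0.87 -0.2  -2.93] 0.0001 [-0.01  0.29  0.  ]
    6 [ 0.43  0.15 -1.03  1.34 -0.26 -3.06] 0.0 [ 0.03  0.21 -0.34]
    8 [ 0.16  0.14 -0.98  2.01 -0.2  -3.06] 0.0 [ 0.03  0.07 -0.74]
    10 [ 0.16  0.13 -0.94  1.69 -0.2  -3.06] 0.0 [ 0.06  0.07 -0.42]
    12 
[... 3097 characters left out ...]
0.16  0.17  0.  ]
    15 [-0.35  0.12 -0.97 -3.05 -0.2  -1.46] 0.0 [-0.15  0.06  0.  ]
fl 1 [-0.21  0.24 -0.8  -3.12 -0.2  -1.49] err [-0.08  0.12 -0.  ]
    0 [-0.21  0.24 -0.8  -3.12 -0.2  -1.49] 0.0 [-0.08  0.12 -0.  ]
    2 [-0.23  0.13 -0.91 -3.12 -0.2  -1.48] 0.0 [-0.09  0.12 -0.  ]
    4 [-0.25  0.13 -0.98 -3.05 -0.2  -1.52] 0.0 [-0.09  0.04 -0.  ]
    6 [-0.12  0.14 -0.93 -3.12 -0.2  -1.56] 0.0 [-0.02  0.08 -0.  ]
    8 [-0.11  0.15 -0.85 -3.12 -0.2  -1.57] 0.0 [-0.02  0.17  0.  ]
    10 [-0.2   0.14 -0.81 -3.12 -0.2  -1.51] 0.0 [-0.08  0.21  0.  ]
    12 [-0.31  0.12 -0.86 -3.12 -0.2  -1.42] 0.0 [-0.16  0.17  0.  ]
    15 [-0.35  0.12 -0.97 -3.05 -0.2  -1.46] 0.0 [-0.15  0.06  0.  ]
```

```bash
cat > plan.py <<'E'
from ik import *
def nat(p,g,q0,q4=( -1.6,.6),wz=.3,ws=.03,smooth=True):
    lo=LO2.copy();hi=HI2.copy();lo[3],hi[3]=q4;lo[2]=-1.05;q0=np.clip(q0,lo+1e-3,hi-1e-3)
    def f(q):
        a,b=fk2(q);return np.r_[(a-p)*100,3*(g@b[:,1]),wz*np.cross(b[:,2],-n),(q-q0)*ws*smooth]
    s=least_squares(f,q0,bounds=(lo,hi));a,b=fk2(s.x)
    e=Ro.from_matrix(RW.T@b).as_rotvec();return s.x,np.abs(a-p).max(),g@b[:,1],e
E
python3 - <<'E'
from plan import *
np.set_printoptions(precision=2,suppress=True,linewidth=150)
T=list(np.linspace(.09,1.571,5))
for q4 in((-1.6,.6),(-.3,1.6)):
  q=np.array([.27,.23,-.6,-.5 if q4[0]<-1 else .5,-.3,-1.4 if q4[0]<-1 else -2.4])
  for k,t in enumerate(T+list(np.arange(.5,5.6,.5))):
    if k<5:p=path()[1+k];g=np.cos(t)*u+np.sin(t)*n
    else:p=path()[1+k];g=n
    q,r,h,e=nat(p,g,q,q4);print(k,q,round(r,4),"harm",round(h,3),"e",e)
E
```

```text
0 [ 0.38  0.24 -0.69  0.21 -0.2  -2.15] 0.0 harm -0.0 e [-0.16  0.18 -0.03]
1 [ 0.4   0.17 -0.83  0.6  -0.2  -2.54] 0.0 harm -0.0 e [-0.08  0.2  -0.05]
2 [ 0.42  0.13 -0.89  0.6  -0.2  -2.49] 0.0 harm 0.0 e [-0.1   0.21 -0.14]
3 [ 0.46  0.11 -0.94  0.6  -0.2  -2.08] 0.0 harm 0.0 e [-0.15  0.22 -0.57]
4 [ 0.48  0.13 -0.98  0.6  -0.2  -2.9 ] 0.0 harm 0.0 e [-0.03  0.3   0.21]
5 [ 0.53  0.14 -0.95  0.6  -0.2  -3.02] 0.0 harm 0.0 e [-0.04  0.3   0.29]
6 [ 0.56  0.15 -0.9   0.6  -0.23 -3.06] 0.0 harm 0.0 e [-0.04  0.28  0.3 ]
7 [ 0.56  0.16 -0.85  0.6  -0.27 -3.06] 0.0 harm 0.0 e [-0.04  0.25  0.31]
8 [ 0.53  0.16 -0.8   0.6  -0.28 -3.06] 0.0 harm 0.0 e [-0.04  0.22  0.35]
9 [ 0.47  0.15 -0.78  0.6  -0.28 -3.06] 0.0 harm 0.0 e [-0.04  0.19  0.41]
10 [ 0.41  0.14 -0.78  0.6  -0.25 -3.06] 0.0 harm 0.0 e [-0.04  0.17  0.47]
11 [ 0.35  0.13 -0.81  0.6  -0.21 -3.06] 0.0 harm 0.0 e [-0.04  0.16  0.52]
12 [ 0.31  0.12 -0.84  0.6  -0.2  -2.88] 0.0 harm -0.0 e [-0.03  0.17  0.37]
13 [ 0.3   0.11 -0.88  0.6  -0.2  -2.74] 0.0 harm -0.0 e [-0.02  0.2   0.23]
14 [ 0.32  0.11 -0.93  0.6  -0.2  -2.7 ] 0
[... 618 characters left out ...]
05  0.18 -0.49]
7 [ 0.35  0.15 -1.01  1.6  -0.26 -3.06] 0.0 harm 0.0 e [ 0.04  0.14 -0.51]
8 [ 0.31  0.14 -0.97  1.6  -0.23 -3.06] 0.0 harm 0.0 e [ 0.03  0.11 -0.46]
9 [ 0.24  0.14 -0.95  1.6  -0.2  -3.02] 0.0 harm -0.0 e [ 0.02  0.09 -0.44]
10 [ 0.2   0.13 -0.94  1.57 -0.2  -2.73] 0.0 harm -0.0 e [ 0.03  0.09 -0.66]
11 [ 0.17  0.12 -0.94  1.5  -0.2  -2.59] 0.0 harm -0.0 e [ 0.04  0.12 -0.7 ]
12 [ 0.15  0.12 -0.97  1.43 -0.2  -2.57] 0.0 harm -0.0 e [ 0.05  0.15 -0.64]
13 [ 0.11  0.11 -1.02  1.5  -0.2  -2.6 ] 0.0 harm 0.0 e [ 0.06  0.18 -0.65]
14 [ 0.16  0.11 -1.05  1.37 -0.2  -2.71] 0.0 harm 0.0 e [ 0.05  0.22 -0.47]
15 [ 0.29  0.11 -1.05  1.08 -0.2  -2.8 ] 0.0 harm 0.0 e [ 0.03  0.26 -0.2 ]
```

```bash
python3 - <<'E'
from plan import *
np.set_printoptions(precision=2,suppress=True,linewidth=150)
P=path()
P2=[wp(-.062*np.cos(f),.062*np.sin(f),.055) for f in np.arange(0,5.6,.4)]
def test(PP,e,q):
    Rt=RW@Ro.from_rotvec(e).as_matrix();Q=[];rr=0
    for p in PP:
        q,r=solve(p,Rt,q);Q.append(q);rr=max(rr,r)
    Q=np.array(Q);return rr,Q
q0=np.array([.48,.13,-.98,.6,-.25,-2.5])
for tilt in(.25,.3,.35,.4):
  for lean in(0,-.1):
    for tw in(0,-.3):
      rr,Q=test(P2,Ro.from_matrix(R('y',tilt)@R('x',lean)@R('z',tw)).as_rotvec(),q0)
      if rr<1e-3:print("wheel",tilt,lean,tw,"q5",Q[:,4].max(),"q4",Q[:,3].min(),Q[:,3].max(),"q6",Q[:,5].min(),Q[:,5].max(),"q3",Q[:,2].min())
for tilt in(.1,.15,.2):
  for lean in(0,-.1,-.2,-.3):
      rr,Q=test(P[:3],Ro.from_matrix(R('x',lean)@R('y',tilt)).as_rotvec(),np.array([.38,.24,-.7,.2,-.25,-2.1]))
      if rr<1e-3:print("fold",tilt,lean,Q[:,4].max(),Q[:,3],Q[:,5],Q[:,2].min())
E
```

```text
wheel 0.3 0 0 q5 -0.23260799910030236 q4 0.2789543864233164 0.777332922295289 q6 -2.8917927877208585 -2.247724040595934 q3 -1.005522082951093
wheel 0.3 0 -0.3 q5 -0.23260799910017133 q4 0.2789543864240996 0.7773329222959005 q6 -2.5917927877205034 -1.9477240405959342 q3 -1.005522082951232
wheel 0.3 -0.1 0 q5 -0.21140435807940353 q4 0.048649614081588216 0.4559957562501694 q6 -2.6079126143684888 -1.9811143331147016 q3 -0.9300996949456091
wheel 0.3 -0.1 -0.3 q5 -0.2114043580792908 q4 0.048649614081610705 0.4559957562514653 q6 -2.307912614369665 -1.6811143331147276 q3 -0.9300996949457416
wheel 0.35 0 0 q5 -0.3417226338429331 q4 0.20145149711601737 0.46183652183104745 q6 -2.6531832203532946 -2.167431206044406 q3 -0.8968312307060896
wheel 0.35 0 -0.3 q5 -0.34172263363381644 q4 0.20145149740273888 0.4618365218291261 q6 -2.3531832203502487 -1.8674312063876353 q3 -0.8968312309636132
wheel 0.35 -0.1 0 q5 -0.33295714303822554 q4 0.0014424699760994567 0.2162463239750255 q6 -2.407308278119129 -1.9325690634811918 q3 -0.8222637535090581
wheel 0.35 -0.1 -0.3 q5 -0.3329571430381175 q4 0.00144246997610
[... 633 characters left out ...]
011377527 -1.5968337196933395 q3 -0.7461310004657523
fold 0.1 -0.3 -0.2574440474360578 [-0.24 -0.43 -0.38] [-1.68 -1.44 -1.52] -0.5969717025143723
fold 0.15 -0.2 -0.1600000016314088 [0.11 0.07 0.16] [-2.09 -2.01 -2.12] -0.747212599729476
fold 0.15 -0.3 -0.32966761198013766 [-0.25 -0.4  -0.36] [-1.66 -1.47 -1.53] -0.5535378736870137
fold 0.2 0 -0.17566275936979026 [0.57 1.03 0.96] [-2.62 -2.95 -2.92] -0.9032452228854382
fold 0.2 -0.1 -0.1822980159484312 [0.32 0.5  0.54] [-2.34 -2.46 -2.52] -0.8239302020217782
fold 0.2 -0.2 -0.2843013779663878 [ 0.02 -0.04  0.01] [-1.99 -1.89 -1.97] -0.655140880937992
fold 0.2 -0.3 -0.4020084060706304 [-0.26 -0.37 -0.34] [-1.64 -1.49 -1.54] -0.5193380599001285
```

```bash
cat >> plan.py <<'E'
def RT(tilt,lean=0,tw=0): return RW@R('x',lean)@R('y',tilt)@R('z',tw)
def hold(t): return wp(-.034+.078*np.cos(t)-.028*np.sin(t),0,-.004+.078*np.sin(t)+.028*np.cos(t))
def whl(f,nn=.074): return wp(-.062*np.cos(f),.062*np.sin(f),nn)
def tcp(h,Rt,back=0): return h+(.019-back)*Rt[:,2]
E
python3 - <<'E'
from plan import *
from station import observe
np.set_printoptions(precision=3,suppress=True,linewidth=150)
q=observe()["joints"]
for tl,ln,bk in((.45,-.1,.14),(.3,-.25,.11),(.15,-.25,.08),(.15,-.25,0)):
    Rt=RT(tl,ln);p=tcp(hold(.075),Rt,bk);q,r=solve(p,Rt,q);print(rel(p,Rt),p,q,round(r,4))
print("TCP in wheel (u,n)",(p-W)@u,(p-W)@n)
E
```

```text
[-0.032  0.003 -0.037 -0.079  0.404 -0.018] [0.536 0.034 0.259] [ 0.358  0.131 -0.274 -0.017 -0.984 -1.954] 0.0
[-0.007 -0.008 -0.012 -0.227  0.253 -0.038] [0.528 0.024 0.225] [ 0.28   0.087 -0.399 -0.179 -0.728 -1.71 ] 0.0
[ 0.009 -0.002  0.014 -0.229  0.103 -0.021] [0.528 0.031 0.193] [ 0.333  0.072 -0.578 -0.128 -0.412 -1.788] 0.0
[ 0.018  0.016  0.092 -0.229  0.103 -0.021] [0.564 0.047 0.124] [ 0.339  0.24  -0.569 -0.193 -0.253 -1.723] 0.0
TCP in wheel (u,n) 0.038847473352146555 0.011564406133589542
```

```bash
python3 -m pendant '[[-0.01,0,-0.015,-0.03,0.16,-0.006],[-0.02,0.002,-0.03,-0.05,0.3,-0.012],[-0.032,0.003,-0.037,-0.079,0.404,-0.018],[-0.02,-0.002,-0.025,-0.16,0.32,-0.03],[-0.007,-0.008,-0.012,-0.227,0.253,-0.038],[0.009,-0.002,0.014,-0.229,0.103,-0.021],[0.009,-0.002,0.014,-0.229,0.103,-0.021],[0.009,-0.002,0.014,-0.229,0.103,-0.021]]'
python3 - <<'E'
from plan import *
from station import get_image,observe
np.set_printoptions(precision=4,suppress=True)
Rt=RT(.15,-.25);print(observe()["joints"],rel(tcp(hold(.075),Rt,.08),Rt),rel(tcp(hold(.075),Rt),Rt))
g=get_image("wrist");np.savez("w3.npz",**g);P,ok=cloud(g);H=hsv(g)
red=((cv2.inRange(H,(0,140,80),(8,255,255))|cv2.inRange(H,(172,140,80),(180,255,255)))>0)&ok
k,lab,st,ce=cv2.connectedComponentsWithStats(red.astype(np.uint8));i=1+st[1:,4].argmax();print(st[i])
q=P[lab==i];qq=np.c_[(q-W)@u,(q-W)@yy,(q-W)@n];print(np.percentile(qq,[1,50,99],axis=0));m=qq.mean(0);print(np.linalg.svd(qq-m)[2][0])
cv2.imwrite("pics/w3.png",g["pixels"])
E
```

```text
time: 3.62
ee_pos: [0.5299, 0.033, 0.1958]
tool_rot: [2.914, 0.468, 3.105]
force: [0.8, 0.3, 0.9]
width: 1.001
grip_force: 0.0
[ 0.3362  0.0703 -0.5747 -0.125  -0.4142 -1.7882] [ 0.0024 -0.0026  0.0011  0.0014  0.0017  0.0051] [ 0.0025 -0.0027  0.0811  0.0014  0.0017  0.0051]
[ 236  113   29  122 3250]
[[-0.0194 -0.0082 -0.0002]
 [ 0.0173 -0.0009  0.0363]
 [ 0.0569  0.0193  0.0408]]
[0.9979 0.0058 0.0647]
```

View pics/w3.png

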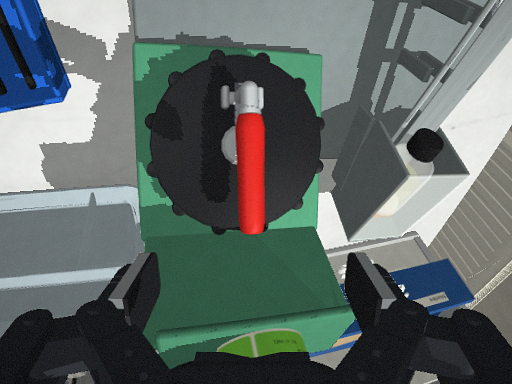

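The wrist view shows the red grip at x 237–265, y 113–233, midway between the fingers and along the wheel face, with the shelf edge below at y≈340. I'll advance straight in.

```bash
python3 -m pendant '[[0.001,-0.002,0.03,0,0,0],[0.002,-0.003,0.06,0,0,0],[0.002,-0.003,0.076,0,0,0],[0.002,-0.003,0.081,0,0,0],[0.002,-0.003,0.081,0,0,0]]'
python3 -m pendant '[[0,0,0,0,0,0],[0,0,0,0,0,0],[0,0,0,0,0,0],[0,0,0,0,0,0],[0,0,0,0,0,0],[0,0,0,0,0,0]]' 1
python3 - <<'E'
from plan import *
from station import observe
np.set_printoptions(precision=4,suppress=True)
o=observe();print(o["joints"],o["force"]);Rm=Ro.from_euler('xyz',o["tool_rot"]).as_matrix()
G=o["ee_pos"]-.019*Rm[:,2]-W;print("grasp u,y,n",G@u,G@yy,G@n)
q=o["joints"]
for t in(.075,.3,.6,.9,1.2,1.4,1.571,1.62):
    s=np.sin(t);Rt=RT(.15+.2*min(t/1.4,1),-.25*np.cos(min(t,1.571)));p=tcp(hold(t),Rt);q,r=solve(p,Rt,q);print(t,rel(p,Rt),q[2:5],round(r,4))
E
```

```text
time: 4.3
ee_pos: [0.5637, 0.0458, 0.1227]
tool_rot: [2.915, 0.467, 3.105]
force: [-0.0, 0.2, 0.4]
width: 1.001
grip_force: 0.0
time: 5.05
ee_pos: [0.5643, 0.0469, 0.1231]
tool_rot: [2.913, 0.469, 3.104]
force: [0.1, 6.4, 1.6]
width: 0.196
grip_force: 58.2
[ 0.3357  0.2395 -0.5701 -0.2026 -0.2506 -1.7063] [0.0756 6.4367 1.6021]
grasp u,y,n 0.04158332168138303 -0.0005794216141368579 0.029206090709741696
0.075 [ 0.0002  0.0007 -0.0004  0.002   0.0135  0.0047] [-0.5608 -0.1954 -0.2713] 0.0
0.3 [ 0.0124  0.0045 -0.0144  0.0122  0.0457  0.0065] [-0.587  -0.1439 -0.3101] 0.0
0.6 [ 0.0332  0.0083 -0.0285  0.044   0.0886  0.013 ] [-0.6466 -0.0361 -0.3376] 0.0
0.9 [ 0.0574  0.0103 -0.0363  0.0936  0.1315  0.0247] [-0.7229  0.0998 -0.35  ] 0.0
1.2 [ 0.0829  0.0104 -0.0372  0.1562  0.1742  0.0418] [-0.8001  0.2409 -0.3591] 0.0
1.4 [ 0.0996  0.0093 -0.0338  0.2023  0.2025  0.0559] [-0.8448  0.3259 -0.3663] 0.0
1.571 [ 0.1127  0.0078 -0.0285  0.2436  0.2023  0.0663] [-0.9201  0.4878 -0.3262] 0.0
1.62 [ 0.1162  0.0074 -0.0266  0.2436  0.2023  0.0663] [-0.936   0.5137 -0.3098] 0.0
```

```bash
python3 -m pendant '[[0.006,0.002,-0.007,0.005,0.02,0.003],[0.012,0.004,-0.014,0.012,0.046,0.006],[0.022,0.006,-0.022,0.028,0.067,0.01],[0.033,0.008,-0.0285,0.044,0.089,0.013],[0.045,0.009,-0.033,0.069,0.11,0.019],[0.057,0.01,-0.0363,0.094,0.132,0.025],[0.07,0.0103,-0.0372,0.125,0.153,0.033],[0.083,0.0104,-0.0372,0.156,0.174,0.042],[0.091,0.01,-0.0358,0.18,0.19,0.05],[0.091,0.01,-0.0358,0.18,0.19,0.05]]'
python3 - <<'E'
from plan import *
from station import observe
np.set_printoptions(precision=4,suppress=True)
o=observe();print(o["joints"],o["force"]);Rm=Ro.from_euler('xyz',o["tool_rot"]).as_matrix()
G=o["ee_pos"]-.019*Rm[:,2]-W;print("grasp u,y,n",G@u,G@yy,G@n,[(hold(t)-W)@u for t in(1.2,1.3)],[(hold(t)-W)@n for t in(1.2,1.3)])
for t in(1.3,1.4,1.5,1.571,1.62):
    Rt=RT(.35,-.25*np.cos(min(t,1.571)));print(t,rel(tcp(hold(t),Rt),Rt))
E
```

```text
time: 6.3
ee_pos: [0.471, 0.0548, 0.119]
tool_rot: [3.08, 0.285, 3.083]
force: [1.7, 3.7, 11.7]
width: 0.198
grip_force: 59.8
[ 0.512   0.1325 -0.8154  0.2848 -0.3621 -2.3857] [ 1.6916  3.67   11.6966]
grasp u,y,n -0.034205287707963515 0.0028760025688960634 0.07932101717852258 [np.float64(-0.03183655114271907), np.float64(-0.040118956673454644)] [np.float64(0.07885339186974225), np.float64(0.07865581084062764)]
1.3 [ 0.0059 -0.003   0.0023  0.0055  0.0233  0.0028]
1.4 [ 0.0134 -0.0035  0.0059  0.0285  0.0233  0.0109]
1.5 [ 0.0204 -0.0041  0.0102  0.0519  0.0233  0.0192]
1.571 [ 0.0252 -0.0045  0.0137  0.0686  0.0233  0.0251]
1.62 [ 0.0283 -0.0046  0.0163  0.0686  0.0233  0.0251]
```

```bash
python3 -m pendant '[[0.006,-0.001,0.0023,0.006,0.01,0.003],[0.0134,-0.002,0.0059,0.028,0.02,0.011],[0.0204,-0.003,0.0102,0.052,0.023,0.019],[0.0252,-0.004,0.0137,0.069,0.023,0.025],[0.0295,-0.0045,0.0165,0.069,0.023,0.025],[0.0295,-0.0045,0.0165,0.069,0.023,0.025]]'
python3 - <<'E'
from plan import *
from station import observe,get_image
np.set_printoptions(precision=4,suppress=True)
o=observe();print(o["joints"],o["force"],o["wrist_torque"]);Rm=Ro.from_euler('xyz',o["tool_rot"]).as_matrix()
G=o["ee_pos"]-.019*Rm[:,2]-W;print("grasp u,y,n",G@u,G@yy,G@n,"f u,n",o["force"]@u,o["force"]@n)
g=get_image("side");np.savez("s4.npz",**g)
cv2.imwrite("pics/s4.png",cv2.resize(g["pixels"][130:290,150:350],None,fx=4,fy=3.75)[:600])
E
```

```text
time: 7.05
ee_pos: [0.4476, 0.054, 0.095]
tool_rot: [3.139, 0.262, 3.058]
force: [2.3, 4.0, 12.7]
width: 0.195
grip_force: 59.8
[ 0.5383  0.1475 -0.9397  0.5158 -0.3054 -2.6717] [ 2.2861  3.9557 12.7412] [ 1.0388 -1.4254  0.3888]
grasp u,y,n -0.0665724558519481 0.001376745435680685 0.0728525151954419 f u,n 8.90431266719106 9.32009721771907
```

View pics/s4.png

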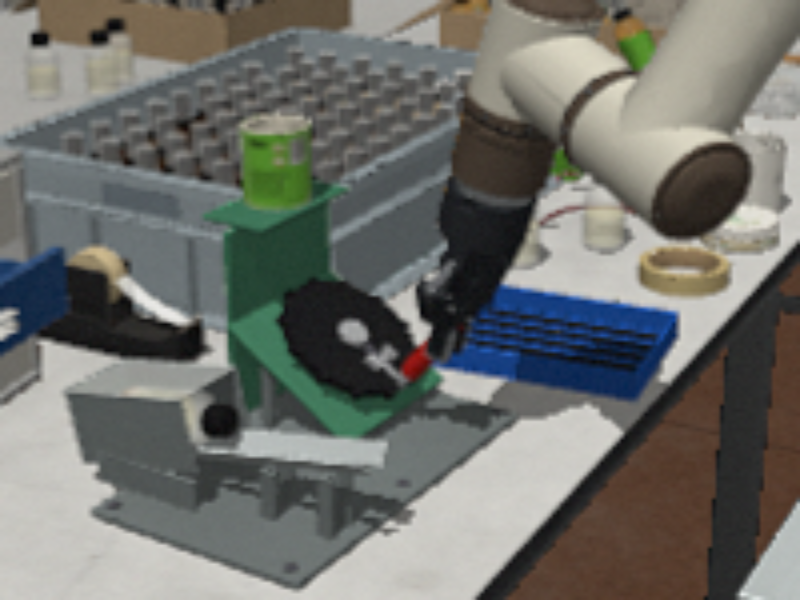

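The side view shows the red grip standing out at about (420,360), held by the fingers, with the wheel still parked. The swing passed the click and now presses on its stop. Next I'll plan the winding circle.

```bash
cat > circ.py <<'E'
from plan import *
from station import observe
import sys
def rows(fs,du=0.,dy=0.,dn=.074):
    o=observe();Rm=Ro.from_euler('xyz',o["tool_rot"]).as_matrix()
    G=o["ee_pos"]-.019*Rm[:,2];d=G-W
    print("grasp u,y,n",d@u,d@yy,d@n,"phi",np.arctan2(d@yy-dy,-(d@u-du)),"F u,y,n",o["force"]@u,o["force"]@yy,o["force"]@n,"q",o["joints"].round(2))
    print([(Rm.T@(whl(f,dn)+du*u+dy*yy-G)).round(3).tolist()+[0,0,0] for f in fs])
E
python3 - <<'E'
from circ import *
rows(np.arange(.1,2.2,.175),du=-.0015)
E
```

```text
grasp u,y,n -0.06657775383791244 0.00134155220966068 0.07287013845398525 phi 0.020611685910772795 F u,y,n 8.169478463259843 4.085299366824089 10.530578520079494 q [ 0.54  0.15 -0.94  0.52 -0.31 -2.67]
[[-0.003, 0.005, -0.002, 0, 0, 0], [-0.005, 0.016, -0.003, 0, 0, 0], [-0.008, 0.026, -0.004, 0, 0, 0], [-0.014, 0.035, -0.006, 0, 0, 0], [-0.02, 0.043, -0.008, 0, 0, 0], [-0.028, 0.05, -0.011, 0, 0, 0], [-0.037, 0.055, -0.015, 0, 0, 0], [-0.047, 0.059, -0.018, 0, 0, 0], [-0.057, 0.061, -0.022, 0, 0, 0], [-0.067, 0.06, -0.025, 0, 0, 0], [-0.077, 0.058, -0.029, 0, 0, 0], [-0.086, 0.054, -0.032, 0, 0, 0], [-0.095, 0.049, -0.036, 0, 0, 0]]
```

```bash
sed -i 's/def rows(fs,du=0.,dy=0.,dn=.074)/def rows(fs,du=0.,dy=0.,dn=.074,r=.0645)/; s/(whl(f,dn)+du/(wp(-r*np.cos(f),r*np.sin(f),dn)+du/' circ.py
python3 - <<'E'
from circ import *
rows(np.arange(.15,1.8,.175),du=-.001)
E
```

```text
grasp u,y,n -0.06657775383791244 0.00134155220966068 0.07287013845398525 phi 0.020454575351414574 F u,y,n 8.169478463259843 4.085299366824089 10.530578520079494 q [ 0.54  0.15 -0.94  0.52 -0.31 -2.67]
[[-0.001, 0.008, -0.002, 0, 0, 0], [-0.004, 0.019, -0.003, 0, 0, 0], [-0.008, 0.03, -0.004, 0, 0, 0], [-0.014, 0.039, -0.006, 0, 0, 0], [-0.021, 0.047, -0.009, 0, 0, 0], [-0.03, 0.054, -0.012, 0, 0, 0], [-0.039, 0.059, -0.015, 0, 0, 0], [-0.049, 0.062, -0.019, 0, 0, 0], [-0.06, 0.063, -0.023, 0, 0, 0], [-0.071, 0.062, -0.027, 0, 0, 0]]
```

```bash
python3 -m pendant '[[-0.001,0.008,-0.002,0,0,0],[-0.004,0.019,-0.003,0,0,0],[-0.008,0.03,-0.004,0,0,0],[-0.014,0.039,-0.006,0,0,0],[-0.021,0.047,-0.009,0,0,0],[-0.03,0.054,-0.012,0,0,0],[-0.039,0.059,-0.015,0,0,0],[-0.049,0.062,-0.019,0,0,0]]'
python3 - <<'E'
from circ import *
rows(np.arange(1.5,3.3,.175),du=-.001)
E
```

```text
time: 8.1
ee_pos: [0.4895, 0.1099, 0.1215]
tool_rot: [-3.139, 0.251, 3.058]
force: [-13.8, 11.4, 9.5]
width: 0.193
grip_force: 62.9
grasp u,y,n -0.020783840535774038 0.06068205351133581 0.07325448747291267 phi 1.2556380164797163 F u,y,n -6.5591507318518785 10.190332754880972 16.18717692799309 q [ 0.63  0.19 -0.74  0.37 -0.47 -2.6 ]
[[-0.014, 0.004, -0.006, 0, 0, 0], [-0.025, 0.003, -0.01, 0, 0, 0], [-0.035, 0.001, -0.014, 0, 0, 0], [-0.045, -0.003, -0.018, 0, 0, 0], [-0.054, -0.009, -0.021, 0, 0, 0], [-0.062, -0.016, -0.024, 0, 0, 0], [-0.068, -0.025, -0.026, 0, 0, 0], [-0.073, -0.035, -0.028, 0, 0, 0], [-0.077, -0.045, -0.03, 0, 0, 0], [-0.079, -0.056, -0.03, 0, 0, 0], [-0.078, -0.068, -0.03, 0, 0, 0]]
```

```bash
python3 -m pendant '[[-0.014,0.007,-0.008,0,0,0],[-0.025,0.006,-0.013,0,0,0],[-0.036,0.004,-0.017,0,0,0],[-0.046,0,-0.021,0,0,0],[-0.055,-0.007,-0.024,0,0,0],[-0.063,-0.014,-0.027,0,0,0]]'
python3 - <<'E'
from circ import *
rows(np.arange(2.5,4.3,.175),du=-.001,dn=.077)
print(observe()["wrist_torque"])
E
```

```text
time: 8.85
ee_pos: [0.5413, 0.0874, 0.1596]
tool_rot: [-3.132, 0.243, 3.054]
force: [4.3, -0.9, -17.3]
width: 0.195
grip_force: 60.3
grasp u,y,n 0.04499945607290209 0.04276650992791499 0.07372359462482526 phi 2.392599409070642 F u,y,n -6.315604179879124 -0.5238010389533353 -16.657991882620653 q [ 0.53  0.22 -0.55  0.25 -0.63 -2.38]
[[-0.004, -0.004, -0.005, 0, 0, 0], [-0.01, -0.014, -0.007, 0, 0, 0], [-0.014, -0.024, -0.008, 0, 0, 0], [-0.016, -0.035, -0.009, 0, 0, 0], [-0.016, -0.047, -0.009, 0, 0, 0], [-0.015, -0.058, -0.008, 0, 0, 0], [-0.011, -0.068, -0.007, 0, 0, 0], [-0.006, -0.078, -0.005, 0, 0, 0], [0.0, -0.087, -0.002, 0, 0, 0], [0.008, -0.095, 0.001, 0, 0, 0], [0.017, -0.101, 0.004, 0, 0, 0]]
[0.24583645 0.03386035 0.13023536]
```

```bash
python3 - <<'E'
from circ import *
rows(np.arange(2.55,4.3,.175),du=-.0005,dn=.0715,r=.063)
E
```

```text
grasp u,y,n 0.04499945607290209 0.04276650992791499 0.07372359462482526 phi 2.3871472279988724 F u,y,n -6.315604179879124 -0.5238010389533353 -16.657991882620653 q [ 0.53  0.22 -0.55  0.25 -0.63 -2.38]
[[-0.007, -0.008, -0.0, 0, 0, 0], [-0.012, -0.017, -0.002, 0, 0, 0], [-0.016, -0.028, -0.003, 0, 0, 0], [-0.017, -0.039, -0.004, 0, 0, 0], [-0.017, -0.05, -0.004, 0, 0, 0], [-0.015, -0.06, -0.003, 0, 0, 0], [-0.011, -0.071, -0.001, 0, 0, 0], [-0.006, -0.08, 0.001, 0, 0, 0], [0.001, -0.088, 0.004, 0, 0, 0], [0.009, -0.095, 0.007, 0, 0, 0]]
```

```bash
python3 -m pendant '[[-0.006,-0.007,0,0,0,0],[-0.012,-0.017,-0.002,0,0,0],[-0.016,-0.028,-0.003,0,0,0],[-0.017,-0.039,-0.004,0,0,0],[-0.017,-0.05,-0.004,0,0,0],[-0.015,-0.06,-0.003,0,0,0],[-0.011,-0.071,-0.001,0,0,0]]'
python3 - <<'E'
from circ import *
rows(np.arange(3.75,5.6,.175),du=-.0005,dn=.0737,r=.063)
E
```

```text
time: 9.72
ee_pos: [0.543, 0.0168, 0.164]
tool_rot: [-3.133, 0.241, 3.054]
force: [-8.8, 9.8, -6.6]
width: 0.192
grip_force: 62.6
grasp u,y,n 0.05377734323109834 -0.027505344733987806 0.07298162450464486 phi -2.6725552241609005 F u,y,n -11.654818878529257 9.001983148335437 0.058659045181639134 q [ 0.39  0.2  -0.54  0.2  -0.63 -2.2 ]
[[0.003, -0.009, 0.0, 0, 0, 0], [0.009, -0.017, 0.003, 0, 0, 0], [0.017, -0.024, 0.006, 0, 0, 0], [0.026, -0.03, 0.01, 0, 0, 0], [0.035, -0.033, 0.013, 0, 0, 0], [0.046, -0.035, 0.017, 0, 0, 0], [0.056, -0.035, 0.021, 0, 0, 0], [0.066, -0.033, 0.025, 0, 0, 0], [0.076, -0.03, 0.029, 0, 0, 0], [0.085, -0.024, 0.032, 0, 0, 0], [0.092, -0.017, 0.035, 0, 0, 0]]
```

```bash
python3 -m pendant '[[0.004,-0.009,0.001,0,0,0],[0.01,-0.017,0.003,0,0,0],[0.018,-0.024,0.006,0,0,0],[0.027,-0.03,0.01,0,0,0],[0.037,-0.033,0.014,0,0,0],[0.048,-0.035,0.018,0,0,0]]'
python3 - <<'E'
from circ import *
rows(np.arange(4.8,5.8,.15),du=-.0015,dn=.0737,r=.063)
E
```

```text
time: 10.48
ee_pos: [0.5057, -0.0113, 0.14]
tool_rot: [-3.139, 0.259, 3.058]
force: [6.0, 6.0, -6.1]
width: 0.192
grip_force: 61.6
grasp u,y,n 0.011201730647331112 -0.05875803026019441 0.0734032048716231 phi -1.7836906416381053 F u,y,n 0.9840529008856054 6.52149731864246 -8.186358716836224 q [ 0.36  0.16 -0.68  0.23 -0.51 -2.21]
[[0.017, -0.004, 0.006, 0, 0, 0], [0.026, -0.002, 0.009, 0, 0, 0], [0.034, 0.0, 0.012, 0, 0, 0], [0.042, 0.005, 0.015, 0, 0, 0], [0.05, 0.01, 0.018, 0, 0, 0], [0.056, 0.017, 0.02, 0, 0, 0], [0.061, 0.024, 0.022, 0, 0, 0]]
```

```bash
python3 -m pendant '[[0.008,-0.002,0.003,0,0,0],[0.017,-0.002,0.006,0,0,0],[0.026,-0.001,0.009,0,0,0],[0.035,0.002,0.012,0,0,0],[0.043,0.006,0.015,0,0,0],[0.051,0.011,0.018,0,0,0],[0.056,0.016,0.02,0,0,0],[0.056,0.016,0.02,0,0,0]]'
python3 - <<'E'
from circ import *
rows([5.5],du=-.0015,dn=.0737,r=.063)
from station import get_image
g=get_image("scene");np.savez("s5.npz",**g)
a=cv2.resize(g["pixels"][160:300,140:340],None,fx=4,fy=4);cv2.imwrite("pics/s5.png",a)
E
```

```text
time: 11.48
ee_pos: [0.4596, 0.0094, 0.1071]
tool_rot: [-3.141, 0.26, 3.058]
force: [10.5, 3.8, -11.1]
width: 0.194
grip_force: 60.6
grasp u,y,n -0.0467527032043988 -0.04195813403557063 0.07381018147126864 phi -0.7476390570744084 F u,y,n 1.973166452311597 4.664723378057791 -14.953261633047909 q [ 0.44  0.14 -0.87  0.37 -0.36 -2.43]
[[-0.001, -0.002, -0.0, 0, 0, 0]]
```

View pics/s5.png

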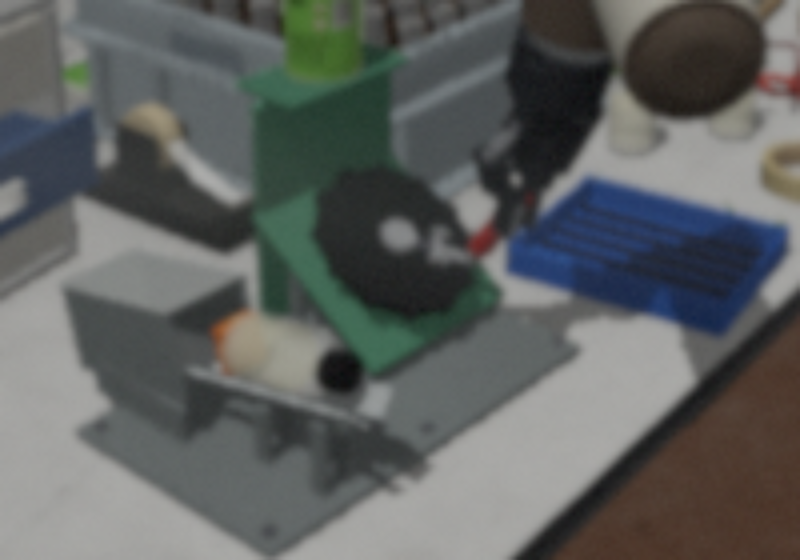

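The scene crop shows the bottle pushed out of the guard (body from (240,345), cap at (342,368)), with the orange pusher behind it. The wheel reads ≈5.53 rad and the red grip stands out at (480,243). I'll unload the tool, release and retract along n.

```bash
python3 -m pendant '[[-0.001,-0.001,0.002,0,0,0],[-0.001,-0.001,0.002,0,0,0]]' && python3 -m pendant '[[0,0,0,0,0,0],[0,0,0,0,0,0],[0,0,0,0,0,0],[0,0,0,0,0,0]]' -1 && python3 -m pendant '[[0.009,0,-0.025,0,0,0],[0.02,0,-0.055,0,0,0],[0.036,0,-0.1,0,0,0],[0.036,0,-0.1,0,0,0],[0.036,0,-0.1,0,0,0]]'
python3 - <<'E'
from plan import *
from station import get_image,observe
np.set_printoptions(precision=4,suppress=True)
print(observe()["joints"])
g=get_image("wrist");np.savez("w6.npz",**g);P,ok=cloud(g);H=hsv(g)
cv2.imwrite("pics/w6.png",g["pixels"])
red=((cv2.inRange(H,(0,140,80),(8,255,255))|cv2.inRange(H,(172,140,80),(180,255,255)))>0)&ok
k,lab,st,ce=cv2.connectedComponentsWithStats(red.astype(np.uint8));i=1+st[1:,4].argmax();print(st[i])
q=P[lab==i];qq=np.c_[(q-W)@u,(q-W)@yy,(q-W)@n];print(np.percentile(qq,[1,50,99],axis=0))
o=qq[(qq[:,2]>.08)];print("end face",len(o),o.mean(0) if len(o) else 0)
a=qq[(qq[:,2]<.04)&(qq[:,2]>.015)];b=qq[(qq[:,2]<.085)&(qq[:,2]>.06)];print(a.mean(0),b.mean(0))
E
```

```text
time: 11.78
ee_pos: [0.4605, 0.0076, 0.1069]
tool_rot: [-3.14, 0.261, 3.058]
force: [-0.7, 4.3, 8.0]
width: 0.194
grip_force: 63.4
time: 12.28
ee_pos: [0.4548, 0.0042, 0.1021]
tool_rot: [-3.133, 0.247, 3.055]
force: [0.3, -0.7, 1.6]
width: 0.995
grip_force: 0.0
time: 12.9
ee_pos: [0.3956, 0.0103, 0.1901]
tool_rot: [-3.133, 0.247, 3.055]
force: [0.2, -0.3, -0.4]
width: 1.002
grip_force: 0.0
[ 0.5584 -0.1108 -0.8144  0.2448 -0.6879 -2.3926]
[246 243  23  33 504]
[[-0.0506 -0.0524  0.0001]
 [-0.044  -0.0452  0.0904]
 [-0.0182 -0.0351  0.0925]]
end face 418 [-0.0432 -0.0447  0.09  ]
[-0.0485 -0.0475  0.0328] [-0.048  -0.0457  0.0779]
```

View pics/w6.png

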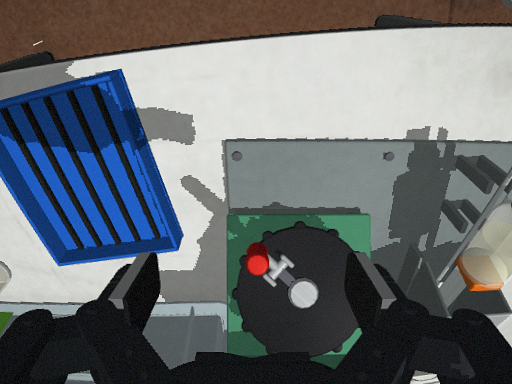

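The wrist view shows the red grip's end at (258,258), upright (62 mm from the axis, 90 mm above the face), so it's latched. The bottle base with the orange pusher shows at (490,275). Now I'll go above the chute.

```bash
cat >> plan.py <<'E'
FO=np.array([.5251,.1359,0]);f2w=lambda p:FO+FR@np.asarray(p)
M0=f2w([.02,.09,.045]);ca=FR@[-.978,0,.208];cn=FR@[.208,0,.978]
RC=np.column_stack([ca,yy,-cn])
E
python3 - <<'E'
from plan import *
from station import observe
np.set_printoptions(precision=3,suppress=True)
o=observe();q,r=solve(M0+.05*ca+.15*cn,RC,o["joints"]);print(M0,q,r,M0+.05*ca+.15*cn)
print(rel(M0+.05*ca+.15*cn,RC))
E
```

```text
[0.553 0.224 0.045] [ 0.606  0.43   0.039 -0.136 -1.344 -2.218] 2.3720428376103494e-11 [0.535 0.225 0.202]
[-0.12   0.227  0.015 -0.009  0.456 -0.005]
```

```bash
python3 -m pendant '[[0,0.02,-0.04,0,0.1,0],[0,0.07,-0.05,0,0.25,0],[-0.03,0.12,-0.05,0,0.4,0],[-0.07,0.17,-0.04,-0.009,0.456,-0.005],[-0.1,0.21,-0.02,-0.009,0.456,-0.005],[-0.12,0.227,0.015,-0.009,0.456,-0.005],[-0.12,0.227,0.015,-0.009,0.456,-0.005],[-0.12,0.227,0.015,-0.009,0.456,-0.005]]'
python3 - <<'E'
from plan import *
from station import get_image,observe
np.set_printoptions(precision=4,suppress=True)
g=get_image("wrist");np.savez("w7.npz",**g);P,ok=cloud(g);H=hsv(g)
cv2.imwrite("pics/w7.png",g["pixels"])
D=P-M0;A=D@ca;Y=D@yy;N=D@cn
m=ok&(abs(Y)<.04)&(A>-.02)&(A<.17)&(N>.02)&(N<.09)
for a in np.arange(-.02,.165,.01):
    s=m&(A>=a)&(A<a+.01)
    if s.sum()>5:print(round(a,3),s.sum(),"Nmax",np.percentile(N[s],98).round(4),"Y of top",np.median(Y[s&(N>np.percentile(N[s],80))]).round(4))
s=ok&(A<.16)&(A>.0)&(N>.012)&(N<.024)&(abs(abs(Y)-.024)<.006);print("vee edges Y",np.percentile(Y[s],[2,25,50,75,98]))
E
```

```text
time: 13.95
ee_pos: [0.5354, 0.2253, 0.2019]
tool_rot: [-3.14, -0.211, 3.057]
force: [-0.4, -0.0, 0.2]
width: 1.002
grip_force: 0.0
-0.02 1139 Nmax 0.0743 Y of top -0.0043
-0.01 1460 Nmax 0.0742 Y of top -0.0027
0.0 37 Nmax 0.0219 Y of top -0.0181
0.01 73 Nmax 0.0554 Y of top 0.0052
0.02 493 Nmax 0.0564 Y of top 0.002
0.03 545 Nmax 0.0621 Y of top 0.0012
0.04 736 Nmax 0.062 Y of top 0.0011
0.05 752 Nmax 0.0622 Y of top 0.0011
0.06 795 Nmax 0.0623 Y of top 0.0011
0.07 799 Nmax 0.0623 Y of top 0.0011
0.08 848 Nmax 0.0625 Y of top 0.0015
0.09 873 Nmax 0.0623 Y of top 0.0011
0.1 829 Nmax 0.0609 Y of top 0.0018
0.11 533 Nmax 0.0516 Y of top 0.0011
0.12 594 Nmax 0.052 Y of top 0.0004
0.13 208 Nmax 0.0514 Y of top 0.0008
0.14 60 Nmax 0.0222 Y of top -0.0177
vee edges Y [-0.0205 -0.0188  0.0192  0.0213  0.0231]
```

View pics/w7.png

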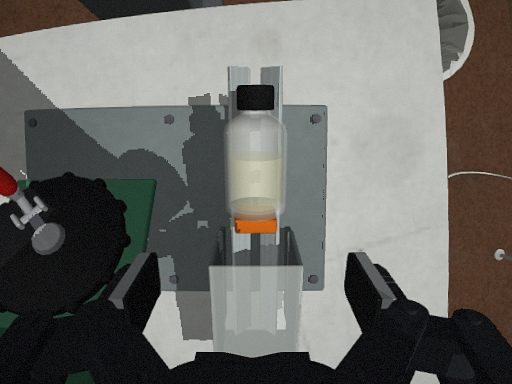

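The wrist view shows the bottle on the vee: cap at (255,97), body centred on x≈256, y 115–215, orange pusher at (256,226), clear of the guard. It spans 30–132 mm along the chute with its top at 62 mm, so I'll grasp at 71 mm.

```bash
python3 - <<'E'
from plan import *
np.set_printoptions(precision=4,suppress=True)
print(rel(M0+.071*ca+.001*yy+.0207*cn,RC))
E
```

```text
[ 0.0214  0.001   0.1305  0.0001  0.0008 -0.0007]
```

```bash
python3 -m pendant '[[0.021,0.001,0.03,0,0,0],[0.021,0.001,0.07,0,0,0],[0.021,0.001,0.105,0,0,0],[0.021,0.001,0.122,0,0,0],[0.021,0.001,0.13,0,0,0],[0.021,0.001,0.13,0,0,0]]' && python3 -m pendant '[[0,0,0,0,0,0],[0,0,0,0,0,0],[0,0,0,0,0,0],[0,0,0,0,0,0],[0,0,0,0,0,0]]' 1 && python3 -m pendant '[[0,0,-0.01,0,0,0],[0,0,-0.03,0,0,0],[0,0,-0.06,0,0,0],[0,0,-0.1,0,0,0],[0,0,-0.13,0,0,0],[0,0,-0.13,0,0,0]]'
python3 - <<'E'
from plan import *
from station import observe,get_image
np.set_printoptions(precision=4,suppress=True)
tt=.1038;tx=np.array([np.cos(tt),np.sin(tt),0]);ty=np.array([-tx[1],tx[0],0]);tc=np.array([.4364,-.1744,0])
o=observe();print(o["joints"],o["width"],o["grip_force"])
Rt=np.column_stack([-tx,ty,[0,0,-1.]])
for z in(.2,.06):
    p=tc+.013*ty+tx*.005+[0,0,z];q,r=solve(p,Rt,o["joints"]);print(p,rel(p,Rt),q,r)
g=get_image("wrist");np.savez("w8.npz",**g);cv2.imwrite("pics/w8.png",g["pixels"])
P,ok=cloud(g);D=P-o["ee_pos"];Rm=Ro.from_euler('xyz',o["tool_rot"]).as_matrix();L=D@Rm
m=ok&(abs(L[...,1])<.02)&(abs(L[...,0])<.1)&(L[...,2]<.02)&(L[...,2]>-.06)
for x in np.arange(-.08,.08,.01):
    s=m&(L[...,0]>=x)&(L[...,0]<x+.01)
    if s.sum()>5:print(round(x,3),s.sum(),np.percentile(L[...,2][s],2))
E
```

```text
time: 14.75
ee_pos: [0.4885, 0.231, 0.0815]
tool_rot: [3.14, -0.207, 3.058]
force: [-0.1, 0.3, 1.6]
width: 1.002
grip_force: 0.0
time: 15.38
ee_pos: [0.4892, 0.2316, 0.0818]
tool_rot: [3.139, -0.206, 3.059]
force: [-1.5, 0.3, 5.4]
width: 0.562
grip_force: 62.7
time: 16.12
ee_pos: [0.5163, 0.229, 0.2095]
tool_rot: [3.138, -0.205, 3.058]
force: [-0.1, -0.2, -3.1]
width: 0.568
grip_force: 62.3
[ 0.6278  0.3925  0.001  -0.1398 -1.335  -2.2393] 0.5676283441167018 62.27904438972473
[ 0.44  -0.161  0.2  ] [ 0.0406 -0.3951  0.0167  0.0229 -0.2036 -0.1871] [-0.0022  0.1456 -0.408  -0.     -1.0172 -1.4648] 1.613728734850638e-10
[ 0.44  -0.161  0.06 ] [ 0.0122 -0.3956  0.1538  0.0229 -0.2036 -0.1871] [-0.0022  0.3368 -0.5852 -0.     -0.6487 -1.4648] 4.163336342344337e-16
-0.04 30 -0.031168581661640198
-0.03 1086 -0.03919275361800913
-0.02 1751 -0.03925507823053202
-0.01 1924 -0.039287816796584316
-0.0 2115 -0.03940847708836396
0.01 2278 -0.039429793217820475
0.02 2638 -0.03938615647763804
0.03 3658 -0.03758504347952603
0.04 1555 -0.02902479977252931
0.05 1894 -0.029064688874098875
0.06 898 -0.02863185022933972
```

The bottle is held square, with its axis 14 mm behind the TCP. I'll carry it to above the tray.

```bash
python3 -m pendant '[[0.01,-0.025,-0.02,0.002,-0.02,-0.02],[0.02,-0.07,-0.03,0.005,-0.05,-0.05],[0.03,-0.12,-0.03,0.008,-0.08,-0.08],[0.035,-0.17,-0.03,0.012,-0.11,-0.11],[0.04,-0.22,-0.02,0.015,-0.14,-0.13],[0.04,-0.27,-0.01,0.018,-0.17,-0.15],[0.038,-0.32,0,0.02,-0.19,-0.17],[0.035,-0.365,0.01,0.023,-0.204,-0.187],[0.034,-0.39,0.017,0.023,-0.204,-0.187],[0.034,-0.395,0.017,0.023,-0.204,-0.187],[0.034,-0.395,0.017,0.023,-0.204,-0.187]]'
python3 - <<'E'
from plan import *
from station import observe,get_image
np.set_printoptions(precision=4,suppress=True)
tt=.1038;tx=np.array([np.cos(tt),np.sin(tt),0]);ty=np.array([-tx[1],tx[0],0]);tc=np.array([.4364,-.1744,0])
o=observe();print(o["width"],o["grip_force"])
g=get_image("wrist");np.savez("w9.npz",**g);cv2.imwrite("pics/w9.png",g["pixels"])
P,ok=cloud(g);D=P-tc;X=D@tx;Y=D@ty;Z=P[...,2];H=hsv(g)
m=ok&(cv2.inRange(H,(100,100,30),(130,255,255))>0)&(Z>.024)&(Z<.036)&(abs(X)<.12)&(abs(Y)<.1)
print("rim",m.sum(),X[m].min(),X[m].max(),Y[m].min(),Y[m].max(),np.median(Z[m]))
for x0 in(-.08,-.05,.05):
    s=ok&(abs(X-x0)<.012)&(abs(Y)<.075)&(Z>.009)&(Z<.016);print(x0,np.histogram(Y[s],bins=np.arange(-.075,.076,.003))[0])
b=ok&(Z<.03)&(Z>.005)&(abs(X)<.09)
for s_ in(-1,1):
  e=m&(Y*s_>.06)&(abs(X)<.085)
  if e.sum()>20:print("side",s_,e.sum(),np.polyfit(X[e],Y[e],1))
r=ok&(Z>.0095)&(Z<.015)&(abs(X)<.09)&(abs(Y)<.07)
T=np.c_[X[r],Y[r]];
for k in range(-2,3):
    w=abs(T[:,1]-.026*k)<.009
    if w.sum()>20:print("rib",k,w.sum(),np.median(T[w,1]),np.polyfit(T[w,0],T[w,1],1))
E
```

```text
time: 17.55
ee_pos: [0.4447, -0.1616, 0.1969]
tool_rot: [-3.14, -0.006, -3.038]
force: [0.6, 0.2, -1.8]
width: 0.568
grip_force: 62.7
0.5677604299043016 62.667378187179565
rim 3313 -0.09960857224002767 0.09841585660589419 -0.08364575498699751 0.07645275446134124 0.030563994838425385
-0.08 [ 0  0  0  0  0 21 83 60  0  0  0  0  0  0 50 83 33  0  0  0  0  0  0 76
 76 22  0  0  0  0  0 47 75 48  0  0  0  0  0  0 69 73 21  0  0  0  0  0
 23  9]
-0.05 [ 0  0  0  0  0 30 73 61  0  0  0  0  0  0 45 77 34  0  0  0  0  0  3 64
 61  2  0  0  0  0  0 47 74 23  0  0  0  0  0  0 70 72  9  0  0  0  0  0
 29  3]
0.05 [ 0  0  0  0  0 24 60 39  0  0  0  0  0  0  0  0  0  0  0  0  0  0  0  0
  0  0  0  0  0  0  0  0  0  0  0  0  0  0  0  0  0  0  0  0  0  0  0  0
 14  0]
side -1 1063 [-0.006  -0.0802]
side 1 957 [-0.0039  0.0731]
rib -2 1018 -0.05498290103544606 [-0.0034 -0.0551]
rib -1 721 -0.029023581363481574 [-0.0097 -0.0294]
rib 0 378 -0.002917066846080482 [-0.0164 -0.004 ]
rib 1 380 0.02234966393860139 [-0.0042  0.022 ]
rib 2 628 0.04841596359615549 [-0.0001  0.0484]
```

View pics/w9.png

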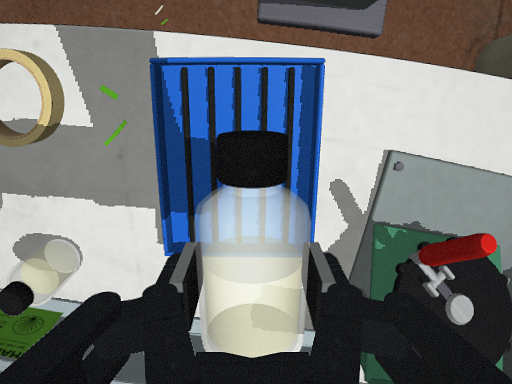

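The wrist view shows the bottle held over the tray (cap (252,160), tray x 152–323), with the ribs running parallel to it. Oil bottle and tape are undisturbed, and the red handle at (458,248) is still out. Ribs sit 3 mm to -y of my earlier estimate, so I'm correcting for that.

```bash
python3 - <<'E'
from plan import *
np.set_printoptions(precision=4,suppress=True)
t0=.1038;tx=np.array([np.cos(t0),np.sin(t0),0]);ty=np.array([-tx[1],tx[0],0]);tc=np.array([.4364,-.1744,0])
t1=.0998;a=np.array([np.cos(t1),np.sin(t1),0]);Rt=np.column_stack([-a,[-a[1],a[0],0],[0,0,-1.]])
p=tc+.012*tx+.0098*ty
for z in(.045,.019):print(rel(p+[0,0,z],Rt))
E
```

```text
[-0.0028 -0.0021  0.1522 -0.0018 -0.0052  0.0049]
[-0.0029 -0.0021  0.1782 -0.0018 -0.0052  0.0049]
```

```bash
python3 -m pendant '[[-0.001,-0.001,0.03,0,-0.005,0],[-0.002,-0.002,0.07,-0.002,-0.005,0.005],[-0.003,-0.002,0.11,-0.002,-0.005,0.005],[-0.003,-0.002,0.14,-0.002,-0.005,0.005],[-0.003,-0.002,0.158,-0.002,-0.005,0.005],[-0.003,-0.002,0.166,-0.002,-0.005,0.005],[-0.003,-0.002,0.171,-0.002,-0.005,0.005],[-0.003,-0.002,0.171,-0.002,-0.005,0.005]]' && python3 -m pendant '[[0,0,0.002,0,0,0],[0,0,0.004,0,0,0],[0,0,0.004,0,0,0]]'
```

```text
time: 18.6
ee_pos: [0.4484, -0.1638, 0.0272]
tool_rot: [-3.141, 0.002, -3.042]
force: [0.4, 0.2, -2.1]
width: 0.568
grip_force: 62.8
time: 18.98
ee_pos: [0.448, -0.164, 0.0229]
tool_rot: [-3.141, 0.001, -3.042]
force: [0.4, -0.2, -2.0]
width: 0.56
grip_force: 62.8
```

```bash
python3 -m pendant '[[0,0,0.001,0,0,0],[0,0,0.002,0,0,0],[0,0,0.003,0,0,0],[0,0,0.003,0,0,0]]'; python3 -m pendant '[[0,0,0.001,0,0,0],[0,0,0.001,0,0,0]]'
```

```text
time: 19.48
ee_pos: [0.4483, -0.1641, 0.022]
tool_rot: [-3.141, 0.002, -3.041]
force: [-5.5, 2.2, 16.0]
width: 0.565
grip_force: 64.9
time: 19.73
ee_pos: [0.4483, -0.1641, 0.0219]
tool_rot: [-3.14, 0.002, -3.041]
force: [-5.7, 4.1, 24.7]
width: 0.567
grip_force: 65.7
```

Contact under load at TCP z = 22 mm: once the 2 mm camera height bias seen on the chute is taken out, the bottle is seated between ribs. I'll ease off and open gently.

```bash
python3 -m pendant '[[0,0,-0.001,0,0,0],[0,0,-0.003,0,0,0],[0,0,-0.003,0,0,0]]' && python3 -m pendant '[[0,0,0,0,0,0],[0,0,0,0,0,0],[0,0,0,0,0,0],[0,0,0,0,0,0]]' -0.5 && python3 -m pendant '[[0,0,-0.02,0,0,0],[0,0,-0.06,0,0,0],[0,0,-0.11,0,0,0],[0,0,-0.15,0,0,0],[0,0,-0.19,0,0,0],[0,0,-0.19,0,0,0]]' 
python3 - <<'E'
from plan import *
from station import observe,get_image
np.set_printoptions(precision=4,suppress=True)
t0=.0998;tx=np.array([np.cos(t0),np.sin(t0),0]);ty=np.array([-tx[1],tx[0],0]);tc=np.array([.4364,-.1744,0])-.0033*ty
g=get_image("wrist");P,ok=cloud(g);D=P-tc;X=D@tx;Y=D@ty;Z=P[...,2]
m=ok&(abs(X)<.09)&(abs(Y)<.07)&(Z<.1)&(Z>.045)
for x in np.arange(-.08,.08,.02):
    s=m&(X>=x)&(X<x+.02)
    if s.sum()>5:
        t=np.percentile(Z[s],98);print(round(x,2),s.sum(),"top",t.round(4),"Y",np.median(Y[s&(Z>t-.003)]).round(4))
s=ok&(abs(X)<.09)&(abs(Y)<.07)&(Z>.008)&(Z<.02);print("rib z",np.percentile(Z[s],[50,90]))
a=g["pixels"];b=get_image("side")["pixels"][140:300,150:360];b=cv2.resize(b,(420,320));a=cv2.resize(a,(380,285))
c=np.zeros((320,800,3),np.uint8);c[:285,:380]=a;c[:,380:]=b;cv2.imwrite("pics/end.png",c)
E
```

```text
time: 20.1
ee_pos: [0.4484, -0.164, 0.0222]
tool_rot: [-3.141, 0.002, -3.042]
force: [-1.2, 0.0, 3.8]
width: 0.563
grip_force: 63.1
time: 20.6
ee_pos: [0.448, -0.164, 0.0218]
tool_rot: [-3.141, 0.001, -3.042]
force: [-0.4, 0.5, 1.2]
width: 0.752
grip_force: 0.0
time: 21.35
ee_pos: [0.4497, -0.1642, 0.2152]
tool_rot: [-3.14, 0.009, -3.042]
force: [0.2, -0.0, -0.2]
width: 0.746
grip_force: 0.0
-0.06 248 top 0.0513 Y 0.012
-0.04 600 top 0.0571 Y 0.012
-0.02 1026 top 0.0615 Y 0.0129
0.0 956 top 0.0617 Y 0.012
0.02 896 top 0.0618 Y 0.012
0.04 467 top 0.0614 Y 0.012
rib z [0.0127 0.0138]
```

View pics/end.png

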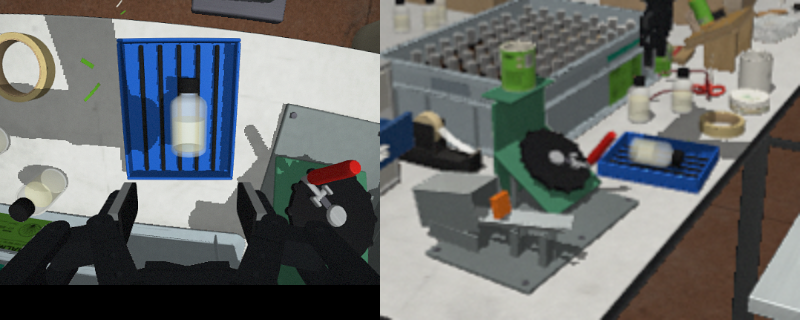

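The last view shows the bottle on its side in the tray between two ribs at (188,120), the handle out at (333,172), the pusher forward at (500,205), and the other bottles and tape undisturbed.

```bash
python3 -c "
from station import sign_off
print(sign_off())"
```

```text
the job is handed in; nothing more can be done
None
```

The job is handed in at about 21 s of robot time: the handle is latched out, the pusher is forward, the bottle is on its side between two ribs in the blue tray, and the other bottles and the tape roll are where they were.

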